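# Line up the pots and pot the bulbs

### The job

Set up the bulb trial in the white growing tray: nudge the four pots into one straight, evenly spaced row along the middle of the tray, 12 cm from centre to centre, and lower every loose bulb gently, root plate down, to the bottom of a pot of its own, without dropping it in or knocking it hard against the pot. Everything in the tray ends up standing upright, with nothing else on the bench disturbed.

Things in the scene. Friction and masses are not known exactly. Their poses are not given: they have to be found in the camera images.
- tray: White plastic growing tray, fixed to the bench: 570 mm long (its own y), 194 mm wide (its own x), walls 42 mm high and 5 mm thick. Origin: centre of its underside; z up. The inner floor is flat, 5 mm above the origin. The middle line of the tray is its own x = 0, running along its y.
- pot1: Brown plastic pot, one of four alike, all present, in the tray: 105 mm tall, 100 mm across the rim, 160 g. It slides if pushed low; pushed at the rim it tips or sticks. A collar round the top 18 mm makes the rim 9 mm thick (41 to 50 mm from the axis): a grip, one finger inside. Foot 76 mm across; inner floor 66 mm across, 4 mm above the origin. Origin: centre of the underside; z up its axis.
- pot2: Brown plastic pot, one of four alike, all present, in the tray: 105 mm tall, 100 mm across the rim, 160 g. It slides if pushed low; pushed at the rim it tips or sticks. A collar round the top 18 mm makes the rim 9 mm thick (41 to 50 mm from the axis): a grip, one finger inside. Foot 76 mm across; inner floor 66 mm across, 4 mm above the origin. Origin: centre of the underside; z up its axis.
- pot3: Brown plastic pot, one of four alike, all present, in the tray: 105 mm tall, 100 mm across the rim, 160 g. It slides if pushed low; pushed at the rim it tips or sticks. A collar round the top 18 mm makes the rim 9 mm thick (41 to 50 mm from the axis): a grip, one finger inside. Foot 76 mm across; inner floor 66 mm across, 4 mm above the origin. Origin: centre of the underside; z up its axis.
- pot4: Brown plastic pot, one of four alike, all present, in the tray: 105 mm tall, 100 mm across the rim, 160 g. It slides if pushed low; pushed at the rim it tips or sticks. A collar round the top 18 mm makes the rim 9 mm thick (41 to 50 mm from the axis): a grip, one finger inside. Foot 76 mm across; inner floor 66 mm across, 4 mm above the origin. Origin: centre of the underside; z up its axis.
- bulb1: Brown flower bulb, one of two to four alike (an absent one reads None from the start): 93 mm tall, body 56 mm across, widest 24 mm above its base, with a firm pale neck 23 mm across from 68 to 90 mm above the base, to hold it by. It stands on a flat root plate 42 mm across. Origin: centre of the plate's underside; z up through the neck. 130 g.
- bulb2: Brown flower bulb, one of two to four alike (an absent one reads None from the start): 93 mm tall, body 56 mm across, widest 24 mm above its base, with a firm pale neck 23 mm across from 68 to 90 mm above the base, to hold it by. It stands on a flat root plate 42 mm across. Origin: centre of the plate's underside; z up through the neck. 130 g.
- bulb3: Brown flower bulb, one of two to four alike (an absent one reads None from the start): 93 mm tall, body 56 mm across, widest 24 mm above its base, with a firm pale neck 23 mm across from 68 to 90 mm above the base, to hold it by. It stands on a flat root plate 42 mm across. Origin: centre of the plate's underside; z up through the neck. 130 g.
- bulb4: Brown flower bulb, one of two to four alike (an absent one reads None from the start): 93 mm tall, body 56 mm across, widest 24 mm above its base, with a firm pale neck 23 mm across from 68 to 90 mm above the base, to hold it by. It stands on a flat root plate 42 mm across. Origin: centre of the plate's underside; z up through the neck. 130 g.
- label_jar: Bystander: open glass jar, 58 mm across, 75 mm tall, with white plant labels standing in it to about 100 mm, on the bench in front of the tray. Origin: centre of its underside. Leave alone.
- dibber: Bystander: wooden dibber lying at the left of the bench, 240 mm long along its own x, 26 mm thick. Origin: under its middle. Leave alone.
- sprayer: Bystander: clear trigger sprayer standing at the far left, 72 mm across, 195 mm tall. Origin: centre of its underside. Leave alone.
- trowel: Bystander: steel hand trowel lying at the right of the bench, about 320 mm long along its own x, 60 mm wide. Origin: under its neck. Leave alone.
There are look-alikes about, which are no part of the job. Leave any green or yellow look-alike of the pot4 alone.

How it is judged:
By the outcome, as a careful person would: the job done as asked, in the order asked, and still so for the second after the job is handed in, with the robot touching nothing.
Of bulb1, bulb2, bulb3, bulb4 only 2 to 4 are there at a start; the rules pass over those that are not, and their reading is None.
At some moment in a run one of pot1, pot2, pot3, pot4 may be knocked a few centimetres aside while the robot is not near it.
It also fails if it takes over 210 s, if anything falls off the work surface, if the arm or the gripper's body presses on something with over 40 N, if the wrist force passes 120 N, or if a joint passes its speed limit or range.

### The arm

A 6-joint arm with a two-finger parallel gripper is mounted at the origin on the work surface. World frame = base frame: x ahead of the robot, y to its left, z up, the work surface at z = 0. Lengths are in mm, angles in rad, forces in N, time in s.
With the tool pointing down it reaches from about 300 to 775 mm from the base axis. Payload 14.6 kg.
Tool frame: the origin (TCP) lies at the very end of the fingers, on their centre line; the grasp point (between the pads) lies 19 mm behind it; z points along the fingers, y is the line along which they close (so a half turn about z gives the same grasp; the last joint's range is limited). The gripper opens to 94 mm and grips with 3 to 60 N. Pads are 16 mm wide; open, the fingers measure 119 mm over their backs; the gripper's body (75 mm by 177 mm) begins 78 mm behind the grasp point.
Start: joints at [-1.397, 0.3, 1.521, -0, 1.321, -0.067], TCP at [131.157, -534.123, 205.446] pointing down, gripper open.
Joint ranges: [-3.03, 3.03], [-0.79, 2.21], [0.23, 2.52], [-1.04, 4.18], [0, 3.07], [-2.55, 2.55]. Speed limits (rad/s): [2.22, 2.22, 2.57, 3.14, 3.14, 3.14].

### API

Orientations are given as [roll, pitch, yaw] about the fixed x, y, z axes, in that order (R = Rz(yaw) Ry(pitch) Rx(roll)).
In Python, from cell import manip, camera, get_calibration gives the robot as it stands.
- The arm moves only by the tool arm_command, never from a script. Its argument "targets" is a list of rows, each an object of numbers: "hand": the opening, from -1 (shut) to 1 (fully open), so that 0 is half open; "x", "y", "z": the shift along the tool's x, y, z in m; "yaw": the turn about the tool's z in rad. In form: [{"hand": .., "x": .., "y": .., "z": .., "yaw": ..}, ...]. A call has 1 to 10 rows; each row shifts and turns the commanded pose from where the row before left it, along the tool's axes as they then stand; what a row does not reach is not made up. A row lasts 1/10 s, in which the tool goes at most 50 mm and 8.59 degrees, less where a joint would pass 70% of its speed; a pose out of reach is approached as far as the arm can. A call is refused whole if a number of a shift passes 0.05 or a number of a turn 0.15, either way. A call with a gripper value outside its range is refused whole. The fingers move at their own pace and stop on an object; "newtons" is the grip in N (left out, the last holds). Time passes only in rows, so rows that do not move let the fingers close. It gives the time, the measured TCP pose, the force, the opening and the grip force at its end, in the units of the state.
- manip.read_state(): the state, without advancing time (a new reading comes with each control period).
- camera(name): name is "side" or "top"; returns the picture (480x640x3 uint8, red, green, blue); there is no depth.
- get_calibration(name): a dict with "K" (3x3 intrinsics, pixels), "cam_to_world" (4x4, takes a point from camera to world coordinates). Camera axes: x right, y up, looking along -z (the intrinsics and any distortion apply to the point x, -y, -z); pixel columns grow to the right and rows downward; lengths in mm; the calibration is good to about 2 mm. A picture is of the moment at which its call begins. get_calibration takes no time and is no camera call.
- manip.sign_off(): hands the job in; it is judged then, once.
The state is a dict: "clock": time; "joints": joint angles; "qd": joint speeds; "effort": joint torques, N m; "eef_pos": TCP position; "eef_rot": TCP orientation; "wrist_force": force on the tool from outside, world axes, zero at the start; "moment": the same for the moment, N m; "finger_gap": finger opening in mm; "finger_force": force on a finger pad.
Only numpy, scipy, OpenCV 4.12 (cv2) and the standard library are available. Lean on these libraries where they do the work, as an engineer would, in place of code of your own. Each camera call takes 0.05 s, during which the arm holds its last target. There are 200 camera calls.

## Working session

There is one attempt and no reset: what is moved stays moved. The work goes in short steps, Python scripts to look and compute and a tool call to move; the robot and the scene stay as the last step left them, time stands still between calls to the robot, and variables do not carry over. Pictures are saved under pics/ and viewed, at most 14 in all, crops included, and the job is handed in when it is done.

Besides the shell and the picture viewer there is one more tool, called after "Request:" by a JSON object that holds its "api" and its "payload", one argument or row to a line. arm_command: Moves the arm, as the interface text tells. Its arguments: {"type":"object","properties":{"targets":{"type":"array"},"newtons":{"type":"number"}},"required":["targets"]}

```bash
mkdir -p pics; ls
python3 - <<'E'
from cell import manip,camera,get_calibration
import cv2
for n in("top","side"):
    cv2.imwrite(f"pics/{n}0.png",camera(n)[:,:,::-1]); c=get_calibration(n); print(n,c)
print(manip.read_state())
E
```

```text
pics
top {'K': array([[550.99809908,   0.        , 313.90348505],
       [  0.        , 550.99809908, 249.62505279],
       [  0.        ,   0.        ,   1.        ]]), 'cam_to_world': array([[-4.77413022e-02,  9.74838473e-01, -2.17740026e-01,
         1.44099566e+02],
       [-9.98852566e-01, -4.57670396e-02,  1.41042104e-02,
         8.78480745e+00],
       [ 3.78401057e-03,  2.18163537e-01,  9.75904889e-01,
         1.64759706e+03],
       [ 0.00000000e+00,  0.00000000e+00,  0.00000000e+00,
         1.00000000e+00]])}
side {'K': array([[527.56358291,   0.        , 321.0590799 ],
       [  0.        , 527.56358291, 251.41172446],
       [  0.        ,   0.        ,   1.        ]]), 'cam_to_world': array([[-8.41711000e-01,  3.08078204e-01, -4.43407728e-01,
        -4.60104791e+01],
       [-5.39824842e-01, -4.64102994e-01,  7.02280251e-01,
         8.75527419e+02],
       [ 1.05703836e-02,  8.30479519e-01,  5.56948863e-01,
         7.35692338e+02],
       [ 0.00000000e+00,  0.00000000e+00,  0.00000000e+00,
         1.00000000e+00]])}
{'clock': 0.1, 'joints': array([-1.39663456e+00,  3.00402499e-01,  1.52147235e+00, -1.34469740e-05,
        1.32067600e+00, -6.65964917e-02]), 'qd': array([-0.00084363, -0.00076244, -0.00274955,  0.00080425,  0.00137311,
        0.00052   ]), 'effort': array([ 2.63759590e-03, -5.32641613e+01, -3.53283370e+01,  7.09638395e-02,
        2.33966054e-02, -5.38238783e-05]), 'eef_pos': array([ 131.10060522, -533.93031274,  204.96994782]), 'eef_rot': array([-3.14063572e+00, -5.07687968e-05,  2.40761572e-01]), 'wrist_force': array([ 0.00360254, -0.06211479, -0.15707136]), 'moment': array([-0.03720828,  0.02932514, -0.06388224]), 'finger_force': 0.0, 'finger_gap': 93.66731430198062}
```

View pics/top0.png

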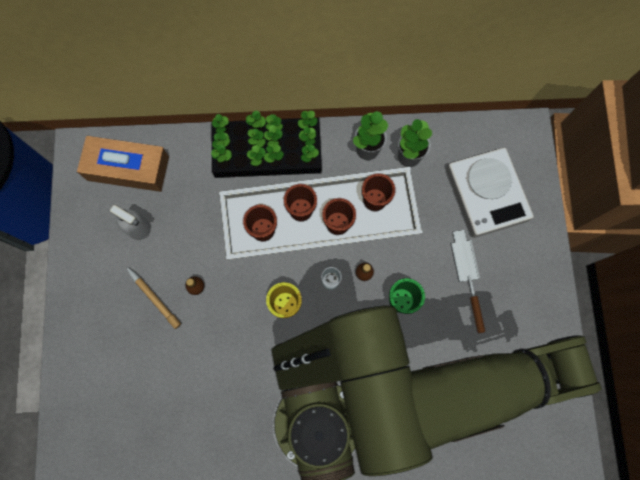

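View pics/side0.png

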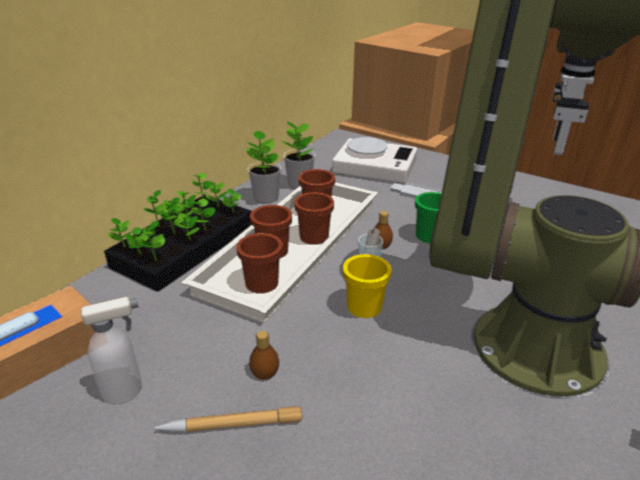

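The top view shows the tray with four pots (rims about (260,221), (300,201), (339,215), (378,190)), bulbs at (194,286) and (365,271), the jar at (331,277), and a yellow and a green decoy. The side view shows the same two bulbs, at (264,358) and (384,231); others may be hidden by the arm.

```bash
cat > h.py <<'E'
import numpy as np,cv2
from scipy.optimize import least_squares
from cell import manip,camera,get_calibration
def ray(n,uv):
    c=get_calibration(n);K=c["K"];T=c["cam_to_world"]
    uv=np.atleast_2d(uv).astype(float)
    d=np.c_[(uv[:,0]-K[0,2])/K[0,0],-(uv[:,1]-K[1,2])/K[1,1],-np.ones(len(uv))]@T[:3,:3].T
    return T[:3,3],d
def plane(n,uv,z):
    o,d=ray(n,uv); return o+d*((z-o[2])/d[:,2])[:,None]
def proj(n,p):
    c=get_calibration(n);K=c["K"];T=c["cam_to_world"]
    q=(np.atleast_2d(p)-T[:3,3])@T[:3,:3]
    return np.c_[K[0,0]*q[:,0]/-q[:,2]+K[0,2],-K[1,1]*q[:,1]/-q[:,2]+K[1,2]]
def tri(a,b):
    o1,d1=ray("top",a);o2,d2=ray("side",b);d1,d2=d1[0],d2[0]
    s=np.linalg.lstsq(np.c_[d1,-d2],o2-o1,rcond=None)[0]
    p,q=o1+d1*s[0],o2+d2*s[1]; return (p+q)/2,np.linalg.norm(p-q)
def blobs(m,amin):
    cs,_=cv2.findContours(m.astype(np.uint8),cv2.RETR_EXTERNAL,cv2.CHAIN_APPROX_NONE)
    return [c[:,0,:] for c in cs if cv2.contourArea(c)>amin]
def red(im):
    h=cv2.cvtColor(im,cv2.COLOR_RGB2HSV); H,S,V=[h[:,:,i].astype(int) for i in range(3)]
    return ((H<9)|(H>172))&(S>100)&(V>30)
def pots(im):
    out=[]
    m=cv2.morphologyEx(red(im).astype(np.uint8),cv2.MORPH_OPEN,np.ones((3,3)))
    for c in blobs(m,250):
        p=plane("top",cv2.convexHull(c)[:,0,:],110)[:,:2]
        nad=np.array([144.,9.]); c0=p.mean(0)
        for _ in range(4):
            u=c0-nad;u/=np.linalg.norm(u); q=p[(p-c0)@u>-5]
            r=least_squares(lambda x:np.hypot(*(q-x).T)-50,c0); c0=r.x
        out.append((c0.round(1),np.abs(r.fun).max().round(1),c.mean(0).round()))
    return out
def tray(im):
    h=cv2.cvtColor(im,cv2.COLOR_RGB2HSV)
    m=((h[:,:,2]>150)&(h[:,:,1]<50)).astype(np.uint8); m=cv2.morphologyEx(m,cv2.MORPH_CLOSE,np.ones((5,5)))
    c=max(blobs(m,3000),key=lambda c:cv2.contourArea(c)); p=plane("top",cv2.convexHull(c)[:,0,:],42)[:,:2]
    return cv2.minAreaRect(p.astype(np.float32))
E
python3 - <<'E'
from h import *
im=camera("top")
print("tray",tray(im))
for p in pots(im):print("pot",p)
h=cv2.cvtColor(im,cv2.COLOR_RGB2HSV)
for (u,v) in ((194,286),(365,271)):
    print(u,v,plane("top",[(u,v)],50))
    cr=im[v-14:v+15,u-14:u+15]
    
s=camera("side")
a=cv2.resize(im[250:310,170:390],None,fx=3.6,fy=3.6,interpolation=cv2.INTER_NEAREST)
b=np.hstack([cv2.resize(s[322:392,224:304],(400,350),interpolation=0),cv2.resize(s[200:270,344:424],(400,350),interpolation=0)])
a=cv2.resize(a,(800,218),interpolation=0)
cv2.imwrite("pics/c1.png",np.vstack([a,b])[:,:,::-1])
E
```

```text
tray ((618.998291015625, -37.631256103515625), (213.53273010253906, 593.37255859375), 5.175663471221924)
pot (array([577.6, 138.2]), np.float64(3.8), array([260., 222.]))
pot (array([586.7, -88.9]), np.float64(3.2), array([339., 215.]))
pot (array([636.1,  20.1]), np.float64(3.2), array([300., 201.]))
pot (array([ 658.3, -208.9]), np.float64(2.8), array([377., 191.]))
194 286 [[408.08529306 341.28441158  50.        ]]
365 271 [[ 429.02490095 -161.61740456   50.        ]]
```

View pics/c1.png

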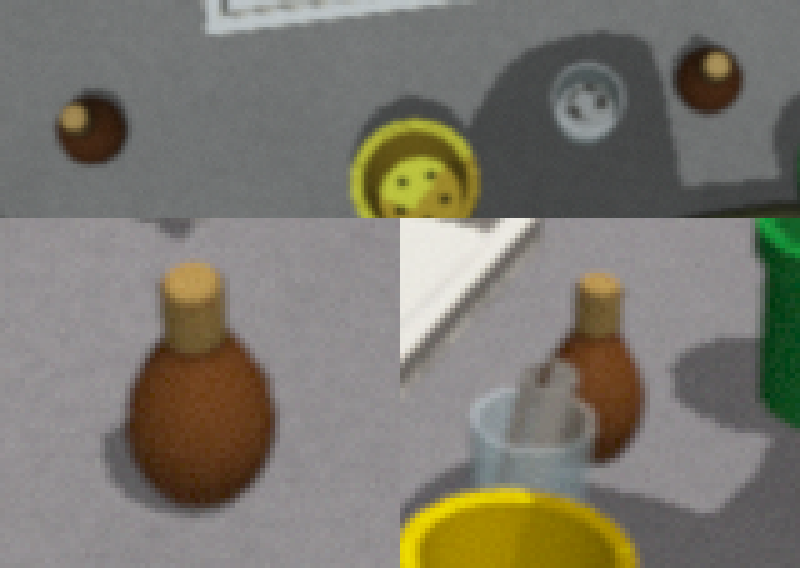

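Bulb necks are at about (190.6,282.2) and (366.9,268.2) in the top view, and (262.2,335) and (384,213.6) in the side view. The tray outline came out too large because the outer wall faces are visible, so I'll measure its rim more carefully.

Run:
```python
from h import *
print(tri((190.6,282.2),(262.2,335)),tri((366.9,268.2),(384,213.6)))
for uv in ((372,130),(415,140)): print("plant",plane("top",[uv],150).round())
im=camera("top")
a=cv2.resize(im[160:265,210:430],(800,382),interpolation=cv2.INTER_CUBIC)
cv2.imwrite("pics/c2.png",a[:,:,::-1])
g=cv2.cvtColor(im,cv2.COLOR_RGB2GRAY)
for u in (240,280,320,360,400): print(u,"rows",g[160:200,u],g[215:265,u])
for v in (215,235): print(v,g[v,210:240],g[v,400:430])
```

```text
(array([412.58907238, 342.59462259,  88.99409777]), np.float64(1.0850611568062307)) (array([ 428.90866129, -163.46317542,   91.20547798]), np.float64(1.3990599942124318))
plant [[ 829. -200.  150.]]
plant [[ 792. -323.  150.]]
240 rows [ 18  15  16  13  18  17  14  14  17  20  19  13   5   1   5   6  44  93
 112 113 113 113 111 115 112 111 114 111 132 176 192 193 179 134  95  88
 114 171 191 196] [195 195 194 193 193 195 195 193 195 194 196 195 195 195 194 195 193 194
 195 194 196 193 194 195 192 195 195 194 193 195 194 195 194 194 193 189
 163 146 170 188 194 185 158 126 117 116 118 118 119 117]
280 rows [ 24  16  17  16  17  22  23  16  17  14   2   3   4   8  35  77 105 115
 112 114 111 111 115 135 177 191 187 176 126  90  89 123 173 191 195 194
 194 196 196 194] [195 195 192 193 196 194 195 194 193 193 196 194 193 195 194 195 193 193
 194 194 194 196 193 194 194 195 195 194 193 194 188 166 163 175 189 194
 182 137 115 113 117 117 118 117 115 114 115 118 119 115]
320 rows [ 22  26  28  26  28  24  24  18  14  14  12  21  32  67  99 114 115 121
 149 179 189 182 174 126  93  99 139 
[... 811 characters left out ...]
2 193 193 193 194 194 193 194 193 194 193 194 193 194 187 168 172 183
 191 191 180 141 117 112 116 115 115 116 115 117 118 121 119 115 116 116
 119 115 114 117 118 119 116 119 118 117 116 116 118 116]
215 [112 115 115 113 112 110 111 113 112 112 112 127 162 188 192 182 151 123
 155 185 195 193 195 192 195 194 195 193 195 193] [192 193 194 194 192 193 193 194 194 185 155 102  80 118 160 185 192 185
 152 116 115 110 110 113 111 110 112 109 111 112]
235 [113 116 113 112 112 111 117 114 115 116 114 116 112 121 162 187 194 183
 162 128 143 178 190 195 194 194 193 193 193 194] [180 182 180 169 159 148 135 131 136 140 137 125 123 118 116 121 120 121
 122 119 119 116 116 116 119 120 119 121 120 117]
```

View pics/c2.png

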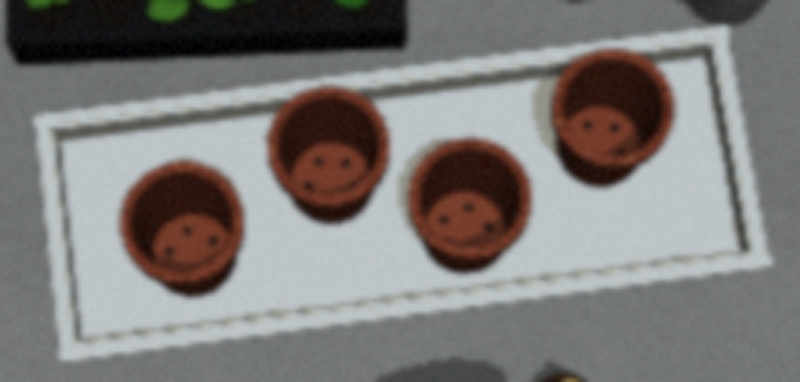

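The crop shows a rim lip about 5 px wide all round: at column 240 its outer edges are at rows 188 and 258 and its inner edges at rows 193 and 252. I'll check the centre from these.

Run:
```python
from h import *
t=np.radians(5.18);ex=np.array([np.cos(t),np.sin(t)]);ey=np.array([-ex[1],ex[0]])
c=np.array([619.,-37.6])
P=lambda uv,z:((plane("top",[uv],z)[0,:2]-c)@np.c_[ex,ey]).round(1)
for u,fo,fi,ni,no in ((240,188.1,193.2,251.8,257.3),(280,183.3,188.1,246.7,251.7),(320,178.2,183.1,241,246.7),(360,172.6,177.7,235.8,240.7),(400,167.5,172.3,230.5,235.7)):
    a=[P((u,v),42) for v in(fo,fi,ni,no)]; print(u,[x[0] for x in a],"mid in/out",(a[1]+a[2])[0]/2,(a[0]+a[3])[0]/2)
for v,a,b in((215,221.8,226.5),(215,413.6,418.3)): print(P((a,v),42),P((b,v),42))
print(np.array(manip.read_state()["eef_pos"]))
for p in pots(camera("top")): print(p[0],((p[0]-c)@np.c_[ex,ey]).round(1))
```

```text
240 [np.float64(108.0), np.float64(91.7), np.float64(-90.5), np.float64(-107.2)] mid in/out 0.6000000000000014 0.3999999999999986
280 [np.float64(106.6), np.float64(91.3), np.float64(-91.4), np.float64(-106.5)] mid in/out -0.05000000000000426 0.04999999999999716
320 [np.float64(106.3), np.float64(90.5), np.float64(-90.4), np.float64(-107.7)] mid in/out 0.04999999999999716 -0.7000000000000028
360 [np.float64(107.5), np.float64(91.1), np.float64(-90.9), np.float64(-105.9)] mid in/out 0.09999999999999432 0.7999999999999972
400 [np.float64(107.1), np.float64(91.6), np.float64(-91.1), np.float64(-107.0)] mid in/out 0.25 0.04999999999999716
[ 30.4 295. ] [ 28.5 280.9]
[ -49.  -280.5] [ -50.9 -294.6]
[ 131.1470546  -534.0336267   205.19507899]
[577.5 138.2] [-25.5 178.8]
[586.7 -89.6] [-36.9 -48.9]
[636.1  20.1] [22.2 55.9]
[ 658.5 -208.8] [  23.9 -174.1]
```

Request:
{"api": "arm_command", "payload": {
  "targets": [
    {"z": -0.04,"yaw": -0.15},
    {"z": -0.02,"x": 0.04,"yaw": -0.15,"hand": -0.15},
    {"x": 0.04,"yaw": -0.15},
    {"yaw": -0.15},
    {"yaw": -0.15},
    {"yaw": -0.15},
    {"yaw": -0.15},
    {"yaw": -0.15},
    {"yaw": -0.15},
    {"yaw": -0.07}
  ]
}}

```text
schema error: expected keys hand, x, y, z, yaw
```

Tray centre (619,-37.6), yaw 5.18°, confirmed by the inner width of 182 mm (184 given). Next I raise the tool and turn it to line up with the tray.

Request:
{"api": "arm_command", "payload": {
  "targets": [
    {"hand": -0.15,"x": 0,"y": 0,"z": -0.04,"yaw": -0.14},
    {"hand": -0.15,"x": 0,"y": 0,"z": -0.03,"yaw": -0.14},
    {"hand": -0.15,"x": 0,"y": 0,"z": 0,"yaw": -0.14},
    {"hand": -0.15,"x": 0,"y": 0,"z": 0,"yaw": -0.14},
    {"hand": -0.15,"x": 0,"y": 0,"z": 0,"yaw": -0.14},
    {"hand": -0.15,"x": 0,"y": 0,"z": 0,"yaw": -0.14},
    {"hand": -0.15,"x": 0,"y": 0,"z": 0,"yaw": -0.14},
    {"hand": -0.15,"x": 0,"y": 0,"z": 0,"yaw": -0.14},
    {"hand": -0.15,"x": 0,"y": 0,"z": 0,"yaw": -0.14},
    {"hand": -0.15,"x": 0,"y": 0,"z": 0,"yaw": -0.16}
  ],
  "newtons": 30
}}

```text
out of range: row 10 has -0.16, outside -0.15 to 0.15
```

Request:
{"api": "arm_command", "payload": {
  "targets": [
    {"hand": -0.15,"x": 0,"y": 0,"z": -0.04,"yaw": -0.142},
    {"hand": -0.15,"x": 0,"y": 0,"z": -0.03,"yaw": -0.142},
    {"hand": -0.15,"x": 0,"y": 0,"z": 0,"yaw": -0.142},
    {"hand": -0.15,"x": 0,"y": 0,"z": 0,"yaw": -0.142},
    {"hand": -0.15,"x": 0,"y": 0,"z": 0,"yaw": -0.142},
    {"hand": -0.15,"x": 0,"y": 0,"z": 0,"yaw": -0.142},
    {"hand": -0.15,"x": 0,"y": 0,"z": 0,"yaw": -0.142},
    {"hand": -0.15,"x": 0,"y": 0,"z": 0,"yaw": -0.142},
    {"hand": -0.15,"x": 0,"y": 0,"z": 0,"yaw": -0.142},
    {"hand": -0.15,"x": 0,"y": 0,"z": 0,"yaw": -0.142}
  ],
  "newtons": 30
}}

```text
clock: 1.3
eef_pos: [131.1, -534.1, 275.4]
eef_rot: [-3.142, -0.0, 1.667]
wrist_force: [-0.0, -0.3, 0.2]
finger_gap: 40.0
finger_force: 0.0
```

Request:
{"api": "arm_command", "payload": {
  "targets": [
    {"hand": -0.15,"x": 0.025,"y": 0.045,"z": 0,"yaw": 0},
    {"hand": -0.15,"x": 0.025,"y": 0.045,"z": 0,"yaw": 0},
    {"hand": -0.15,"x": 0.025,"y": 0.045,"z": 0,"yaw": 0},
    {"hand": -0.15,"x": 0.025,"y": 0.045,"z": 0,"yaw": 0},
    {"hand": -0.15,"x": 0.025,"y": 0.045,"z": 0,"yaw": 0},
    {"hand": -0.15,"x": 0.025,"y": 0.045,"z": 0,"yaw": 0},
    {"hand": -0.15,"x": 0.025,"y": 0.045,"z": 0,"yaw": 0},
    {"hand": -0.15,"x": 0.025,"y": 0.045,"z": 0,"yaw": 0},
    {"hand": -0.15,"x": 0.025,"y": 0.045,"z": 0,"yaw": 0},
    {"hand": -0.15,"x": 0.025,"y": 0.045,"z": 0,"yaw": 0}
  ]
}}

```text
clock: 2.3
eef_pos: [546.1, -251.5, 275.5]
eef_rot: [3.141, 0.0, 1.661]
wrist_force: [0.2, -0.1, 1.3]
finger_gap: 40.1
finger_force: 0.0
```

```bash
cat >> h.py <<'E'
t=np.radians(5.18);C=np.array([619.,-37.6])
R=np.array([[np.cos(t),-np.sin(t)],[np.sin(t),np.cos(t)]])  # columns tray x,y
totray=lambda p:(np.asarray(p)[:2]-C)@R
def go(tx,ty,z):
    "remaining tool shift (x,y,z mm) to tray coords, assuming the tool yaw read"
    s=manip.read_state();p=s["eef_pos"];w=C+R@np.array([tx,ty])-p[:2];a=s["eef_rot"][2]
    return np.round([w@[np.cos(a),np.sin(a)],w@[np.sin(a),-np.cos(a)],p[2]-z],1),"yaw",round(a-1.6612,4)
E
python3 - <<'E'
from h import *
print(go(-21.6,-174.1,275),manip.read_state()["eef_pos"])
cv2.imwrite("pics/t3.png",camera("top")[:,:,::-1])
E
```

```text
(array([32.3, 70.3,  0.5]), 'yaw', np.float64(-0.0003)) [ 546.12865686 -251.46420294  275.50098267]
```

View pics/t3.png

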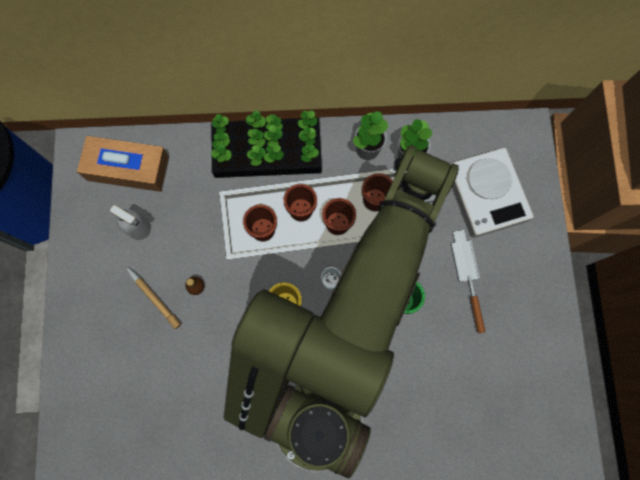

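Still only the two bulbs; nothing else was hidden behind the arm. Pot 4 (377,191) is free. I go over its near rim, down and grip.

Request:
{"api": "arm_command", "payload": {
  "targets": [
    {"hand": -0.15,"x": 0.016,"y": 0.035,"z": 0,"yaw": 0},
    {"hand": -0.15,"x": 0.0163,"y": 0.0353,"z": 0,"yaw": 0},
    {"hand": -0.15,"x": 0,"y": 0,"z": 0.045,"yaw": 0},
    {"hand": -0.15,"x": 0,"y": 0,"z": 0.045,"yaw": 0},
    {"hand": -0.15,"x": 0,"y": 0,"z": 0.04,"yaw": 0},
    {"hand": -0.15,"x": 0,"y": 0,"z": 0.025,"yaw": 0},
    {"hand": -0.15,"x": 0,"y": 0,"z": 0.015,"yaw": 0},
    {"hand": -0.15,"x": 0,"y": 0,"z": 0.011,"yaw": 0},
    {"hand": -0.15,"x": 0,"y": 0,"z": 0,"yaw": 0}
  ]
}}

```text
clock: 3.25
eef_pos: [611.6, -214.5, 93.8]
eef_rot: [-3.141, -0.0, 1.661]
wrist_force: [0.4, 0.5, 0.3]
finger_gap: 40.3
finger_force: 0.0
```

Request:
{"api": "arm_command", "payload": {
  "targets": [
    {"hand": -0.6,"x": 0,"y": 0,"z": 0,"yaw": 0},
    {"hand": -0.7,"x": 0,"y": 0,"z": 0,"yaw": 0},
    {"hand": -0.8,"x": 0,"y": 0,"z": 0,"yaw": 0},
    {"hand": -0.9,"x": 0,"y": 0,"z": 0,"yaw": 0},
    {"hand": -1,"x": 0,"y": 0,"z": 0,"yaw": 0},
    {"hand": -1,"x": 0,"y": 0,"z": 0,"yaw": 0}
  ]
}}

```text
clock: 3.85
eef_pos: [612.3, -214.6, 95.2]
eef_rot: [3.14, 0.001, 1.661]
wrist_force: [2.5, -0.2, 4.8]
finger_gap: 11.0
finger_force: 29.8
```

Run:
```python
from h import *
s=manip.read_state();print(totray(s["eef_pos"]),s["eef_pos"],s["wrist_force"],s["moment"],s["finger_gap"])
print(go(-45.5,-180,94))
cv2.imwrite("pics/s4.png",camera("side")[130:330,150:450][:,:,::-1])
```

```text
[ -22.65481787 -175.70334656] [ 612.30107204 -214.63115864   95.21995744] [ 2.49837704 -0.22749113  4.80517157] [-0.07688628 -0.61434754 -0.016189  ] 10.95671375720697
(array([ -4.3, -22.8,   1.2]), 'yaw', np.float64(-0.0003))
```

View pics/s4.png

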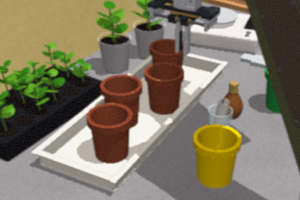

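Pot 4 is gripped (gap 11). I lift slightly and check its tilt.

Request:
{"api": "arm_command", "payload": {
  "targets": [
    {"hand": -1,"x": 0,"y": 0,"z": -0.004,"yaw": 0},
    {"hand": -1,"x": 0,"y": 0,"z": -0.004,"yaw": 0},
    {"hand": -1,"x": 0,"y": 0,"z": -0.004,"yaw": 0},
    {"hand": -1,"x": 0,"y": 0,"z": 0,"yaw": 0},
    {"hand": -1,"x": 0,"y": 0,"z": 0,"yaw": 0}
  ]
}}

```text
clock: 4.4
eef_pos: [611.6, -214.5, 106.4]
eef_rot: [-3.141, -0.0, 1.661]
wrist_force: [0.3, -0.4, -1.6]
finger_gap: 10.9
finger_force: 29.4
```

Run:
```python
from h import *
s=manip.read_state();print(totray(s["eef_pos"]),s["eef_pos"],s["eef_rot"],s["wrist_force"],s["moment"],s["finger_gap"])
print(go(-45.5,-180,94))
for p in pots(camera("top")): print(p, totray(p[0]).round(1))
im=camera("side"); cv2.imwrite("pics/s5.png",cv2.resize(im[155:275,280:380],None,fx=5,fy=5,interpolation=cv2.INTER_CUBIC)[:,:,::-1])
```

```text
[ -23.31054254 -175.50831299] [ 611.63041677 -214.49612366  106.35056782] [-3.14129338e+00 -1.06832656e-04  1.66079882e+00] [ 0.28595737 -0.41459144 -1.61128618] [-0.05901182  0.03108964 -0.01577656] 10.85959639609187
(array([ -4.5, -22.2,  12.4]), 'yaw', np.float64(-0.0004))
(array([577.6, 138.2]), np.float64(3.8), array([261., 222.])) [-25.4 178.8]
(array([586.6, -89.5]), np.float64(3.5), array([336., 212.])) [-37.  -48.8]
(array([636.1,  20.1]), np.float64(3.2), array([300., 201.])) [22.2 55.9]
```

View pics/s5.png

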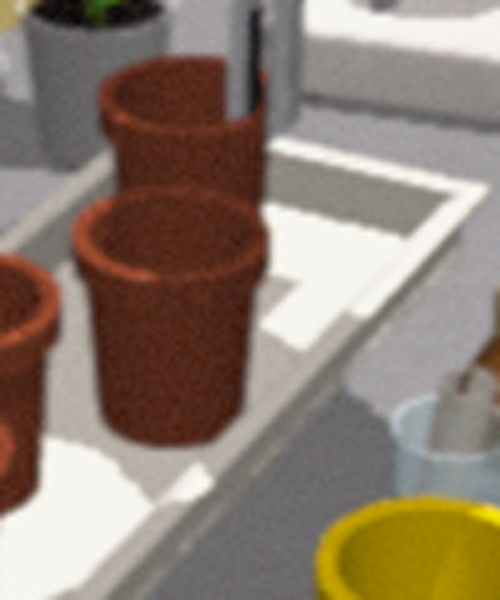

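Pot 4 hangs off the floor, roughly upright (1.6 N matches its weight). I carry it to (0,-180), set it down and release.

Request:
{"api": "arm_command", "payload": {
  "targets": [
    {"hand": -1,"x": -0.002,"y": -0.011,"z": 0,"yaw": 0},
    {"hand": -1,"x": -0.0025,"y": -0.0112,"z": 0,"yaw": 0},
    {"hand": -1,"x": 0,"y": 0,"z": 0.004,"yaw": 0},
    {"hand": -1,"x": 0,"y": 0,"z": 0.004,"yaw": 0},
    {"hand": -1,"x": 0,"y": 0,"z": 0.003,"yaw": 0},
    {"hand": -1,"x": 0,"y": 0,"z": 0.001,"yaw": 0},
    {"hand": -1,"x": 0,"y": 0,"z": 0,"yaw": 0}
  ]
}}

```text
clock: 5.2
eef_pos: [590.1, -221.0, 95.5]
eef_rot: [-3.141, 0.0, 1.661]
wrist_force: [-9.9, 1.3, 12.5]
finger_gap: 11.2
finger_force: 29.7
```

Request:
{"api": "arm_command", "payload": {
  "targets": [
    {"hand": -0.72,"x": 0,"y": 0,"z": 0,"yaw": 0},
    {"hand": -0.6,"x": 0,"y": 0,"z": 0,"yaw": 0},
    {"hand": -0.3,"x": 0,"y": 0,"z": 0,"yaw": 0},
    {"hand": -0.15,"x": 0,"y": 0,"z": 0,"yaw": 0},
    {"hand": -0.15,"x": 0,"y": 0,"z": -0.03,"yaw": 0},
    {"hand": -0.15,"x": 0,"y": 0,"z": -0.03,"yaw": 0},
    {"hand": -0.15,"x": 0,"y": 0,"z": 0,"yaw": 0}
  ]
}}

```text
clock: 5.9
eef_pos: [591.6, -221.6, 158.7]
eef_rot: [3.136, 0.003, 1.661]
wrist_force: [0.2, -0.6, 0.0]
finger_gap: 39.9
finger_force: 0.0
```

Run:
```python
from h import *
print(go(-37-45.5,-48.9,154))
for p in pots(camera("top")): print(p, totray(p[0]).round(1))
```

```text
(array([131.8, -38.7,   4.7]), 'yaw', np.float64(-0.0003))
(array([577.6, 138.2]), np.float64(3.8), array([260., 222.])) [-25.4 178.8]
(array([587.1, -90.6]), np.float64(1.3), array([337., 213.])) [-36.6 -49.9]
(array([636. ,  19.8]), np.float64(3.4), array([302., 200.])) [22.1 55.6]
```

Request:
{"api": "arm_command", "payload": {
  "targets": [
    {"hand": -0.15,"x": 0.033,"y": -0.01,"z": 0,"yaw": 0},
    {"hand": -0.15,"x": 0.033,"y": -0.01,"z": 0,"yaw": 0},
    {"hand": -0.15,"x": 0.033,"y": -0.01,"z": 0,"yaw": 0},
    {"hand": -0.15,"x": 0.0328,"y": -0.0087,"z": 0,"yaw": 0},
    {"hand": -0.15,"x": 0,"y": 0,"z": 0.025,"yaw": 0},
    {"hand": -0.15,"x": 0,"y": 0,"z": 0.02,"yaw": 0},
    {"hand": -0.15,"x": 0,"y": 0,"z": 0.012,"yaw": 0},
    {"hand": -0.15,"x": 0,"y": 0,"z": 0.007,"yaw": 0},
    {"hand": -0.15,"x": 0,"y": 0,"z": 0,"yaw": 0}
  ]
}}

```text
clock: 6.85
eef_pos: [539.3, -93.3, 89.5]
eef_rot: [-3.14, -0.001, 1.66]
wrist_force: [-0.4, -0.8, 0.7]
finger_gap: 40.1
finger_force: 0.0
```

Request:
{"api": "arm_command", "payload": {
  "targets": [
    {"hand": -0.6,"x": 0,"y": 0,"z": 0,"yaw": 0},
    {"hand": -0.7,"x": 0,"y": 0,"z": 0,"yaw": 0},
    {"hand": -0.8,"x": 0,"y": 0,"z": 0,"yaw": 0},
    {"hand": -0.9,"x": 0,"y": 0,"z": 0,"yaw": 0},
    {"hand": -1,"x": 0,"y": 0,"z": 0,"yaw": 0},
    {"hand": -1,"x": 0,"y": 0,"z": -0.004,"yaw": 0},
    {"hand": -1,"x": 0,"y": 0,"z": -0.004,"yaw": 0},
    {"hand": -1,"x": 0,"y": 0,"z": -0.004,"yaw": 0},
    {"hand": -1,"x": 0,"y": 0,"z": 0,"yaw": 0},
    {"hand": -1,"x": 0,"y": 0,"z": 0,"yaw": 0}
  ],
  "newtons": 20
}}

```text
clock: 7.85
eef_pos: [539.6, -93.2, 102.4]
eef_rot: [-3.141, -0.0, 1.661]
wrist_force: [-0.1, 0.9, -1.5]
finger_gap: 11.4
finger_force: 19.7
```

Run:
```python
from h import *
s=manip.read_state();print(totray(s["eef_pos"]),s["eef_pos"],s["wrist_force"],s["moment"],s["finger_gap"])
print(go(-45.5,-60,94))
for p in pots(camera("top")): print(p, totray(p[0]).round(1))
```

```text
[-84.12147616 -48.19595628] [539.57344736 -93.19402566 102.44443998] [-0.06006164  0.90601047 -1.50977518] [-0.06215384  0.00692659 -0.05157091] 11.375411015953704
(array([-11.8,  38.6,   8.4]), 'yaw', np.float64(-0.0004))
(array([577.6, 138.2]), np.float64(3.8), array([260., 222.])) [-25.4 178.8]
(array([636. ,  20.2]), np.float64(4.9), array([300., 201.])) [22.1 56. ]
(array([ 631.8, -216.1]), np.float64(5.9), array([382., 198.])) [  -3.4 -178.9]
```

Request:
{"api": "arm_command", "payload": {
  "targets": [
    {"hand": -1,"x": -0.006,"y": 0.019,"z": 0,"yaw": 0},
    {"hand": -1,"x": -0.0058,"y": 0.0196,"z": 0,"yaw": 0},
    {"hand": -1,"x": 0,"y": 0,"z": 0.004,"yaw": 0},
    {"hand": -1,"x": 0,"y": 0,"z": 0.004,"yaw": 0},
    {"hand": -1,"x": 0,"y": 0,"z": 0.002,"yaw": 0},
    {"hand": -1,"x": 0,"y": 0,"z": 0.001,"yaw": 0},
    {"hand": -1,"x": 0,"y": 0,"z": 0,"yaw": 0}
  ]
}}

```text
clock: 8.6
eef_pos: [577.5, -101.6, 92.6]
eef_rot: [-3.139, 0.0, 1.661]
wrist_force: [-16.8, 0.4, 19.3]
finger_gap: 11.6
finger_force: 20.2
```

Request:
{"api": "arm_command", "payload": {
  "targets": [
    {"hand": -0.72,"x": 0,"y": 0,"z": 0,"yaw": 0},
    {"hand": -0.6,"x": 0,"y": 0,"z": 0,"yaw": 0},
    {"hand": -0.3,"x": 0,"y": 0,"z": 0,"yaw": 0},
    {"hand": -0.15,"x": 0,"y": 0,"z": 0,"yaw": 0},
    {"hand": -0.15,"x": 0,"y": 0,"z": -0.03,"yaw": 0},
    {"hand": -0.15,"x": 0,"y": 0,"z": -0.035,"yaw": 0},
    {"hand": -0.15,"x": 0,"y": 0,"z": 0,"yaw": 0}
  ]
}}

```text
clock: 9.3
eef_pos: [580.9, -101.8, 161.0]
eef_rot: [3.135, 0.002, 1.661]
wrist_force: [1.0, -0.7, 0.2]
finger_gap: 39.6
finger_force: 0.0
```

Run:
```python
from h import *
s=manip.read_state();print(totray(s["eef_pos"]),s["eef_pos"])
print(go(22.2-45.5,55.9,154))
for p in pots(camera("top")): print(p, totray(p[0]).round(1))
```

```text
[-43.73620656 -60.52036486] [ 580.90649105 -101.82191919  160.95639594]
(array([116.4,  20.4,   7. ]), 'yaw', np.float64(-0.0003))
(array([577.6, 138.2]), np.float64(3.8), array([260., 222.])) [-25.4 178.8]
(array([636.5,  19.2]), np.float64(3.3), array([300., 201.])) [22.6 55. ]
(array([ 632.7, -214.8]), np.float64(3.3), array([386., 198.])) [  -2.4 -177.7]
```

Request:
{"api": "arm_command", "payload": {
  "targets": [
    {"hand": -0.15,"x": 0.029,"y": 0.005,"z": 0,"yaw": 0},
    {"hand": -0.15,"x": 0.029,"y": 0.005,"z": 0,"yaw": 0},
    {"hand": -0.15,"x": 0.029,"y": 0.005,"z": 0,"yaw": 0},
    {"hand": -0.15,"x": 0.0294,"y": 0.0054,"z": 0,"yaw": 0},
    {"hand": -0.15,"x": 0,"y": 0,"z": 0.025,"yaw": 0},
    {"hand": -0.15,"x": 0,"y": 0,"z": 0.02,"yaw": 0},
    {"hand": -0.15,"x": 0,"y": 0,"z": 0.01,"yaw": 0},
    {"hand": -0.15,"x": 0,"y": 0,"z": 0.007,"yaw": 0},
    {"hand": -0.15,"x": 0,"y": 0,"z": 0,"yaw": 0}
  ]
}}

```text
clock: 10.25
eef_pos: [588.7, 16.1, 93.6]
eef_rot: [-3.14, -0.0, 1.66]
wrist_force: [0.2, -0.3, -0.7]
finger_gap: 40.0
finger_force: 0.0
```

Run:
```python
from h import *
print(go(22.2-45.5,55.9,95))
```

```text
(array([-0.3,  2. , -1.4]), 'yaw', np.float64(-0.0007))
```

Request:
{"api": "arm_command", "payload": {
  "targets": [
    {"hand": -0.6,"x": 0,"y": 0.001,"z": -0.002,"yaw": 0},
    {"hand": -0.7,"x": 0,"y": 0,"z": 0,"yaw": 0},
    {"hand": -0.8,"x": 0,"y": 0,"z": 0,"yaw": 0},
    {"hand": -0.9,"x": 0,"y": 0,"z": 0,"yaw": 0},
    {"hand": -1,"x": 0,"y": 0,"z": 0,"yaw": 0},
    {"hand": -1,"x": 0,"y": 0,"z": -0.004,"yaw": 0},
    {"hand": -1,"x": 0,"y": 0,"z": -0.004,"yaw": 0},
    {"hand": -1,"x": 0,"y": 0,"z": -0.004,"yaw": 0},
    {"hand": -1,"x": 0,"y": 0,"z": 0,"yaw": 0},
    {"hand": -1,"x": 0,"y": 0,"z": 0,"yaw": 0}
  ],
  "newtons": 30
}}

```text
clock: 11.25
eef_pos: [590.0, 16.4, 108.5]
eef_rot: [-3.142, 0.0, 1.661]
wrist_force: [0.6, 0.6, -2.7]
finger_gap: 9.8
finger_force: 29.2
```

Run:
```python
from h import *
print(go(-45.5,60,95))
for p in pots(camera("top")): print(p, totray(p[0]).round(1))
a=camera("side"); cv2.imwrite("pics/s6.png",cv2.resize(a[150:310,190:350],None,fx=3.5,fy=3.5,interpolation=cv2.INTER_CUBIC)[:,:,::-1])
```

```text
(array([  3.6, -21.4,  13.5]), 'yaw', np.float64(-0.0004))
(array([577.8, 137.6]), np.float64(3.1), array([260., 222.])) [-25.2 178.2]
(array([619.6, -97.9]), np.float64(2.8), array([340., 205.])) [ -4.8 -60.1]
(array([ 632.4, -215.6]), np.float64(3.0), array([383., 199.])) [  -2.7 -178.5]
```

View pics/s6.png

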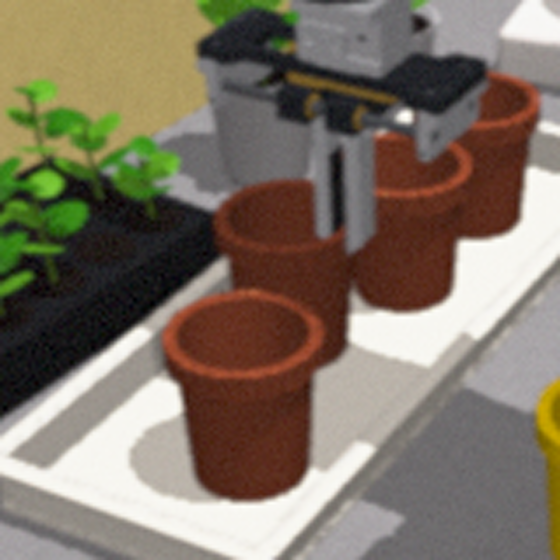

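The gap of 9.8 shows a square grip this time, and the released pots all stand. Placing pot 2 at (0,60).

Request:
{"api": "arm_command", "payload": {
  "targets": [
    {"hand": -1,"x": 0.0018,"y": -0.0107,"z": 0,"yaw": 0},
    {"hand": -1,"x": 0.0018,"y": -0.0107,"z": 0,"yaw": 0},
    {"hand": -1,"x": 0,"y": 0,"z": 0.004,"yaw": 0},
    {"hand": -1,"x": 0,"y": 0,"z": 0.004,"yaw": 0},
    {"hand": -1,"x": 0,"y": 0,"z": 0.0025,"yaw": 0},
    {"hand": -1,"x": 0,"y": 0,"z": 0.001,"yaw": 0},
    {"hand": -1,"x": 0,"y": 0,"z": 0,"yaw": 0}
  ]
}}

```text
clock: 12.05
eef_pos: [568.4, 17.4, 97.4]
eef_rot: [-3.141, 0.001, 1.661]
wrist_force: [-8.0, -3.2, 9.6]
finger_gap: 9.6
finger_force: 29.3
```

Request:
{"api": "arm_command", "payload": {
  "targets": [
    {"hand": -0.72,"x": 0,"y": 0,"z": 0,"yaw": 0},
    {"hand": -0.6,"x": 0,"y": 0,"z": 0,"yaw": 0},
    {"hand": -0.3,"x": 0,"y": 0,"z": 0,"yaw": 0},
    {"hand": -0.15,"x": 0,"y": 0,"z": 0,"yaw": 0},
    {"hand": -0.15,"x": 0,"y": 0,"z": -0.03,"yaw": 0},
    {"hand": -0.15,"x": 0,"y": 0,"z": -0.03,"yaw": 0},
    {"hand": -0.15,"x": 0,"y": 0,"z": 0,"yaw": 0}
  ]
}}

```text
clock: 12.75
eef_pos: [570.1, 18.1, 160.8]
eef_rot: [3.135, 0.001, 1.661]
wrist_force: [0.1, 0.5, -0.0]
finger_gap: 39.7
finger_force: 0.0
```

Run:
```python
from h import *
s=manip.read_state();print(totray(s["eef_pos"]),s["eef_pos"])
print(go(-25.4-45.5,178.8,96))
for p in pots(camera("top")): print(p, totray(p[0]).round(1))
```

```text
[-43.71779439  59.84264373] [570.05786037  18.05118618 160.84572184]
(array([118.9, -27.2,  64.8]), 'yaw', np.float64(-0.0003))
(array([578.1, 137.2]), np.float64(2.4), array([260., 222.])) [-25.  177.8]
(array([619.6, -97.2]), np.float64(2.5), array([343., 204.])) [ -4.8 -59.4]
(array([ 632.4, -215.8]), np.float64(3.3), array([380., 199.])) [  -2.7 -178.7]
```

Request:
{"api": "arm_command", "payload": {
  "targets": [
    {"hand": -0.15,"x": 0.0297,"y": -0.0068,"z": 0,"yaw": 0},
    {"hand": -0.15,"x": 0.0297,"y": -0.0068,"z": 0,"yaw": 0},
    {"hand": -0.15,"x": 0.0297,"y": -0.0068,"z": 0,"yaw": 0},
    {"hand": -0.15,"x": 0.0297,"y": -0.0068,"z": 0,"yaw": 0},
    {"hand": -0.15,"x": 0,"y": 0,"z": 0.025,"yaw": 0},
    {"hand": -0.15,"x": 0,"y": 0,"z": 0.02,"yaw": 0},
    {"hand": -0.15,"x": 0,"y": 0,"z": 0.01,"yaw": 0},
    {"hand": -0.15,"x": 0,"y": 0,"z": 0.005,"yaw": 0},
    {"hand": -0.15,"x": 0,"y": 0,"z": 0,"yaw": 0}
  ]
}}

```text
clock: 13.7
eef_pos: [530.5, 133.7, 96.5]
eef_rot: [-3.141, 0.0, 1.661]
wrist_force: [0.4, -0.6, -0.3]
finger_gap: 39.7
finger_force: 0.0
```

Run:
```python
from h import *
print(go(-25.4-45.5,178.5,96))
```

```text
(array([-0.1,  1.8,  0.5]), 'yaw', np.float64(-0.0007))
```

Request:
{"api": "arm_command", "payload": {
  "targets": [
    {"hand": -0.6,"x": 0,"y": 0.001,"z": 0,"yaw": 0},
    {"hand": -0.7,"x": 0,"y": 0,"z": 0,"yaw": 0},
    {"hand": -0.8,"x": 0,"y": 0,"z": 0,"yaw": 0},
    {"hand": -0.9,"x": 0,"y": 0,"z": 0,"yaw": 0},
    {"hand": -1,"x": 0,"y": 0,"z": 0,"yaw": 0},
    {"hand": -1,"x": 0,"y": 0,"z": -0.004,"yaw": 0},
    {"hand": -1,"x": 0,"y": 0,"z": -0.004,"yaw": 0},
    {"hand": -1,"x": 0,"y": 0,"z": -0.004,"yaw": 0},
    {"hand": -1,"x": 0,"y": 0,"z": 0,"yaw": 0},
    {"hand": -1,"x": 0,"y": 0,"z": 0,"yaw": 0}
  ],
  "newtons": 30
}}

```text
clock: 14.7
eef_pos: [531.5, 134.0, 109.0]
eef_rot: [-3.142, -0.0, 1.661]
wrist_force: [0.1, -0.1, -1.0]
finger_gap: 10.6
finger_force: 29.1
```

Run:
```python
from h import *
print(go(-45.5,180,96))
for p in pots(camera("top")): print(p, totray(p[0]).round(1))
```

```text
(array([ 1.2, 26.1, 13. ]), 'yaw', np.float64(-0.0005))
(array([609.6,  20.7]), np.float64(3.0), array([300., 209.])) [-4.1 58.9]
(array([ 648.5, -187.1]), np.float64(1.5), array([356., 199.])) [  15.9 -151.6]
```

Pot 4 and pot 3 now seem to merge into one blob, so one may have been knocked. I place pot 1 first, then look.

Request:
{"api": "arm_command", "payload": {
  "targets": [
    {"hand": -1,"x": 0.0006,"y": 0.013,"z": 0,"yaw": 0},
    {"hand": -1,"x": 0.0006,"y": 0.0135,"z": 0,"yaw": 0},
    {"hand": -1,"x": 0,"y": 0,"z": 0.004,"yaw": 0},
    {"hand": -1,"x": 0,"y": 0,"z": 0.004,"yaw": 0},
    {"hand": -1,"x": 0,"y": 0,"z": 0.0025,"yaw": 0},
    {"hand": -1,"x": 0,"y": 0,"z": 0.001,"yaw": 0},
    {"hand": -1,"x": 0,"y": 0,"z": 0,"yaw": 0}
  ]
}}

```text
clock: 15.45
eef_pos: [557.3, 137.1, 97.9]
eef_rot: [-3.141, 0.001, 1.661]
wrist_force: [-5.6, -2.8, 6.5]
finger_gap: 10.9
finger_force: 29.2
```

Request:
{"api": "arm_command", "payload": {
  "targets": [
    {"hand": -0.72,"x": 0,"y": 0,"z": 0,"yaw": 0},
    {"hand": -0.6,"x": 0,"y": 0,"z": 0,"yaw": 0},
    {"hand": -0.3,"x": 0,"y": 0,"z": 0,"yaw": 0},
    {"hand": -0.15,"x": 0,"y": 0,"z": 0,"yaw": 0},
    {"hand": -0.15,"x": 0,"y": 0,"z": -0.03,"yaw": 0},
    {"hand": -0.15,"x": 0,"y": 0,"z": -0.04,"yaw": 0},
    {"hand": -0.15,"x": 0.03,"y": -0.04,"z": -0.045,"yaw": 0},
    {"hand": -0.15,"x": 0.03,"y": -0.04,"z": -0.045,"yaw": 0},
    {"hand": -0.15,"x": 0.03,"y": -0.04,"z": 0,"yaw": 0},
    {"hand": -0.15,"x": 0.03,"y": -0.04,"z": 0,"yaw": 0}
  ]
}}

```text
clock: 16.45
eef_pos: [408.3, 229.8, 235.1]
eef_rot: [3.14, -0.001, 1.66]
wrist_force: [-0.0, 0.4, 0.3]
finger_gap: 40.0
finger_force: 0.0
```

Run:
```python
from h import *
s=manip.read_state();print(totray(s["eef_pos"]),s["eef_pos"],s["clock"])
im=camera("top")
for p in pots(im): print(p, totray(p[0]).round(1))
cv2.imwrite("pics/t7.png",cv2.resize(im[120:340,140:440],(750,550))[:,:,::-1])
```

```text
[-185.72079517  285.35209767] [408.27469469 229.81892062 235.06997104] 16.45
(array([599.4, 139.6]), np.float64(2.3), array([260., 215.])) [ -3.5 178.2]
(array([609.7,  20.8]), np.float64(3.0), array([301., 210.])) [-4. 59.]
(array([ 648.2, -188. ]), np.float64(1.8), array([356., 199.])) [  15.5 -152.4]
```

View pics/t7.png

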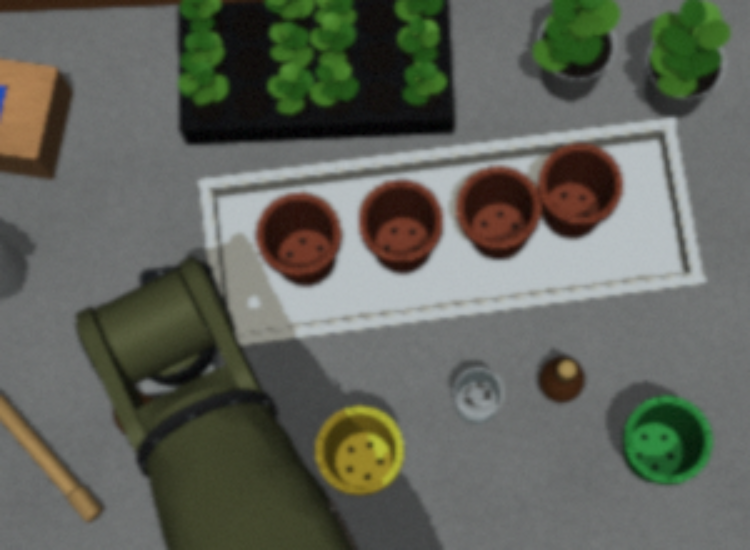

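The knocked pot is now at about (372,194), touching the pot at (339,203). The other three form a clean row, so I re-grip the knocked one and bring it back.

Run:
```python
from h import *
im=camera("top")
m=cv2.morphologyEx(red(im).astype(np.uint8),cv2.MORPH_OPEN,np.ones((3,3)))
c=[b for b in blobs(m,250) if b[:,0].max()>365][0]
p=plane("top",cv2.convexHull(c)[:,0,:],110)[:,:2]
T=np.array([totray(x) for x in p])
def fit(c0,sgn):
    c0=np.array(c0,float)
    for _ in range(6):
        d=T-c0; q=T[(d[:,0]>-5)&(sgn*d[:,1]>-5)&(np.hypot(*d.T)<62)]
        r=least_squares(lambda x:np.hypot(*(q-x).T)-50,c0);c0=r.x
    return c0.round(1),abs(r.fun).max(),len(q)
g=totray(plane("top",[(372,194.4)],110)[0])
print(g,fit(g,-1),fit((-4.8,-60),1))
x,y=fit(g,-1)[0]
print(go(x-45.5,y,235))
```

```text
[  11.62170058 -155.24385377] (array([  15.1, -153. ]), np.float64(1.303510406934194), 5) (array([ -1.9, -57.2]), np.float64(0.20409880627184407), 6)
(array([-440.6,  155.7,   -0. ]), 'yaw', np.float64(0.0034))
```

Request:
{"api": "arm_command", "payload": {
  "targets": [
    {"hand": -0.15,"x": -0.044,"y": 0.0156,"z": 0,"yaw": 0},
    {"hand": -0.15,"x": -0.044,"y": 0.0156,"z": 0,"yaw": 0},
    {"hand": -0.15,"x": -0.044,"y": 0.0156,"z": 0,"yaw": 0},
    {"hand": -0.15,"x": -0.044,"y": 0.0156,"z": 0,"yaw": 0},
    {"hand": -0.15,"x": -0.044,"y": 0.0156,"z": 0,"yaw": 0},
    {"hand": -0.15,"x": -0.044,"y": 0.0156,"z": 0,"yaw": 0},
    {"hand": -0.15,"x": -0.044,"y": 0.0156,"z": 0,"yaw": 0},
    {"hand": -0.15,"x": -0.044,"y": 0.0156,"z": 0,"yaw": 0},
    {"hand": -0.15,"x": -0.044,"y": 0.0156,"z": 0,"yaw": 0},
    {"hand": -0.15,"x": -0.044,"y": 0.0156,"z": 0,"yaw": 0}
  ]
}}

```text
clock: 17.55
eef_pos: [605.0, -197.5, 234.0]
eef_rot: [-3.142, -0.0, 1.66]
wrist_force: [0.1, 0.5, 0.7]
finger_gap: 39.7
finger_force: 0.0
```

Run:
```python
from h import *
print(go(14.6-45.5,-153.5,96))
```

```text
(array([  4.5,  -2.5, 138. ]), 'yaw', np.float64(-0.0008))
```

Request:
{"api": "arm_command", "payload": {
  "targets": [
    {"hand": -0.15,"x": 0.0045,"y": -0.0025,"z": 0.04,"yaw": 0},
    {"hand": -0.15,"x": 0,"y": 0,"z": 0.04,"yaw": 0},
    {"hand": -0.15,"x": 0,"y": 0,"z": 0.03,"yaw": 0},
    {"hand": -0.15,"x": 0,"y": 0,"z": 0.018,"yaw": 0},
    {"hand": -0.15,"x": 0,"y": 0,"z": 0.009,"yaw": 0},
    {"hand": -0.15,"x": 0,"y": 0,"z": 0,"yaw": 0}
  ]
}}

```text
clock: 18.15
eef_pos: [601.3, -190.9, 96.3]
eef_rot: [-3.14, -0.001, 1.661]
wrist_force: [0.0, 0.0, 0.1]
finger_gap: 40.1
finger_force: 0.0
```

Request:
{"api": "arm_command", "payload": {
  "targets": [
    {"hand": -0.6,"x": 0,"y": 0,"z": 0,"yaw": 0},
    {"hand": -0.7,"x": 0,"y": 0,"z": 0,"yaw": 0},
    {"hand": -0.8,"x": 0,"y": 0,"z": 0,"yaw": 0},
    {"hand": -0.9,"x": 0,"y": 0,"z": 0,"yaw": 0},
    {"hand": -1,"x": 0,"y": 0,"z": 0,"yaw": 0},
    {"hand": -1,"x": 0,"y": 0,"z": -0.004,"yaw": 0},
    {"hand": -1,"x": 0,"y": 0,"z": -0.004,"yaw": 0},
    {"hand": -1,"x": 0,"y": 0,"z": -0.004,"yaw": 0},
    {"hand": -1,"x": 0,"y": 0,"z": 0,"yaw": 0},
    {"hand": -1,"x": 0,"y": 0,"z": 0,"yaw": 0}
  ],
  "newtons": 30
}}

```text
clock: 19.15
eef_pos: [601.7, -190.8, 109.5]
eef_rot: [3.141, 0.0, 1.661]
wrist_force: [1.4, -1.5, -1.3]
finger_gap: 10.7
finger_force: 30.3
```

Run:
```python
from h import *
s=manip.read_state();print(totray(s["eef_pos"]))
print(go(-45.5,-181,96))
for p in pots(camera("top")): print(p, totray(p[0]).round(1))
```

```text
[ -31.06022599 -151.02613613]
(array([-30. , -14.4,  13.5]), 'yaw', np.float64(-0.0004))
(array([600. , 139.1]), np.float64(3.1), array([260., 215.])) [ -3.  177.7]
(array([609.7,  20.6]), np.float64(3.1), array([300., 209.])) [-4.  58.8]
(array([615.4, -78.5]), np.float64(11.9), array([335., 204.])) [ -7.3 -40.4]
```

Request:
{"api": "arm_command", "payload": {
  "targets": [
    {"hand": -1,"x": -0.014,"y": -0.0055,"z": 0,"yaw": 0},
    {"hand": -1,"x": -0.0135,"y": -0.006,"z": 0,"yaw": 0},
    {"hand": -1,"x": 0,"y": 0,"z": 0.004,"yaw": 0},
    {"hand": -1,"x": 0,"y": 0,"z": 0.004,"yaw": 0},
    {"hand": -1,"x": 0,"y": 0,"z": 0.0025,"yaw": 0},
    {"hand": -1,"x": 0,"y": 0,"z": 0.001,"yaw": 0},
    {"hand": -1,"x": 0,"y": 0,"z": 0,"yaw": 0}
  ]
}}

```text
clock: 19.9
eef_pos: [592.0, -219.1, 99.1]
eef_rot: [-3.14, 0.0, 1.661]
wrist_force: [-13.2, 1.0, 14.7]
finger_gap: 10.5
finger_force: 30.6
```

Request:
{"api": "arm_command", "payload": {
  "targets": [
    {"hand": -0.72,"x": 0,"y": 0,"z": 0,"yaw": 0},
    {"hand": -0.6,"x": 0,"y": 0,"z": 0,"yaw": 0},
    {"hand": -0.3,"x": 0,"y": 0,"z": 0,"yaw": 0},
    {"hand": -0.15,"x": 0,"y": 0,"z": 0,"yaw": 0},
    {"hand": -0.15,"x": 0,"y": 0,"z": -0.03,"yaw": 0},
    {"hand": -0.15,"x": 0,"y": 0,"z": -0.04,"yaw": 0},
    {"hand": -0.15,"x": 0,"y": -0.04,"z": -0.045,"yaw": 0},
    {"hand": -0.15,"x": 0,"y": -0.04,"z": 0,"yaw": 0},
    {"hand": -0.15,"x": 0,"y": -0.045,"z": 0,"yaw": 0},
    {"hand": -0.15,"x": 0,"y": 0,"z": 0,"yaw": 0}
  ]
}}

```text
clock: 20.9
eef_pos: [471.3, -229.8, 205.3]
eef_rot: [-3.141, -0.0, 1.659]
wrist_force: [0.8, -0.1, 0.1]
finger_gap: 39.6
finger_force: 0.0
```

Run:
```python
from h import *
s=manip.read_state();print(totray(s["eef_pos"]),s["eef_pos"],s["clock"])
for p in pots(camera("top")): print(p, totray(p[0]).round(1))
# bulb B neck: where on the tool's axes (target tray coords)
b=totray([428.9,-163.5]); print("bulbB",b,"A",totray([412.6,342.6]),go(*b,200))
```

```text
[-164.39844468 -178.05294491] [ 471.34846315 -229.76847678  205.26907679] 20.9
(array([599.8, 139.2]), np.float64(3.2), array([260., 215.])) [ -3.2 177.8]
(array([609.6,  20.7]), np.float64(3.0), array([299., 209.])) [-4.1 58.9]
(array([620.9, -98.2]), np.float64(2.7), array([341., 204.])) [ -3.6 -60.5]
(array([ 632.9, -214.7]), np.float64(5.6), array([378., 196.])) [  -2.1 -177.6]
bulbB [-200.69050142 -108.22265308] A [-171.23072091  397.28206631] (array([ 70.2, -38.6,   5.8]), 'yaw', np.float64(-0.0019))
```

The row is good: tray x −2 to −4, spacing within 2 mm of 120. Next is bulb B at (429,-163).

Request:
{"api": "arm_command", "payload": {
  "targets": [
    {"hand": 0,"x": 0.035,"y": -0.019,"z": 0,"yaw": 0},
    {"hand": 0,"x": 0.035,"y": -0.0195,"z": 0,"yaw": 0},
    {"hand": 0,"x": 0,"y": 0,"z": 0.04,"yaw": 0},
    {"hand": 0,"x": 0,"y": 0,"z": 0.03,"yaw": 0},
    {"hand": 0,"x": 0,"y": 0,"z": 0.015,"yaw": 0},
    {"hand": 0,"x": 0,"y": 0,"z": 0,"yaw": 0}
  ]
}}

```text
clock: 21.55
eef_pos: [430.3, -163.0, 118.5]
eef_rot: [-3.139, -0.002, 1.661]
wrist_force: [0.4, 0.3, 1.1]
finger_gap: 47.0
finger_force: 0.0
```

Run:
```python
from h import *
print(go(-200.7,-108.2,69))
a=camera("side"); cv2.imwrite("pics/s8.png",cv2.resize(a[150:270,320:460],(700,600),interpolation=cv2.INTER_CUBIC)[:,:,::-1])
```

```text
(array([-0.4, -1.4, 49.5]), 'yaw', np.float64(0.0002))
```

View pics/s8.png

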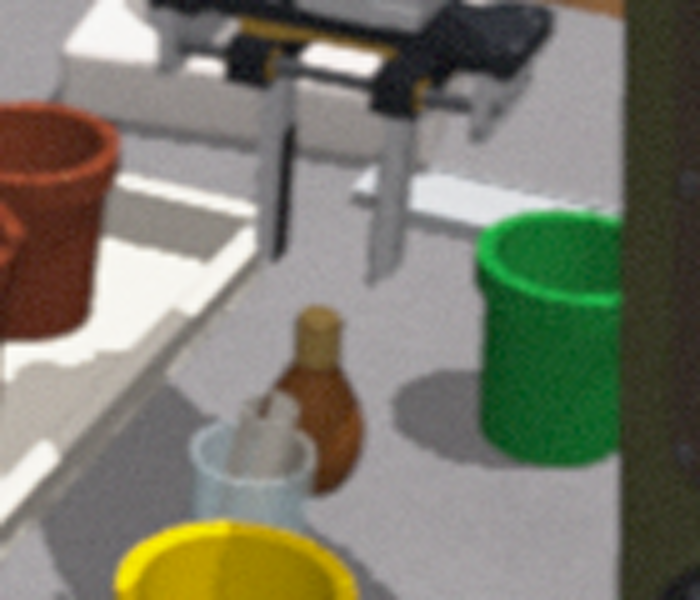

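The fingers at crop (275,250) and (385,275) straddle the neck at (320,325). Descend, close and lift a little.

Request:
{"api": "arm_command", "payload": {
  "targets": [
    {"hand": 0,"x": -0.0004,"y": -0.0014,"z": 0.02,"yaw": 0},
    {"hand": 0,"x": 0,"y": 0,"z": 0.018,"yaw": 0},
    {"hand": 0,"x": 0,"y": 0,"z": 0.0105,"yaw": 0},
    {"hand": 0,"x": 0,"y": 0,"z": 0,"yaw": 0},
    {"hand": -0.3,"x": 0,"y": 0,"z": 0,"yaw": 0},
    {"hand": -0.4,"x": 0,"y": 0,"z": 0,"yaw": 0},
    {"hand": -0.5,"x": 0,"y": 0,"z": 0,"yaw": 0},
    {"hand": -0.6,"x": 0,"y": 0,"z": 0,"yaw": 0},
    {"hand": -0.8,"x": 0,"y": 0,"z": 0,"yaw": 0},
    {"hand": -0.8,"x": 0,"y": 0,"z": 0,"yaw": 0}
  ],
  "newtons": 15
}}

```text
clock: 22.6
eef_pos: [429.2, -164.2, 72.1]
eef_rot: [3.141, 0.0, 1.661]
wrist_force: [0.3, -0.4, 4.9]
finger_gap: 22.5
finger_force: 15.0
```

Request:
{"api": "arm_command", "payload": {
  "targets": [
    {"hand": -0.8,"x": 0,"y": 0,"z": -0.01,"yaw": 0},
    {"hand": -0.8,"x": 0,"y": 0,"z": -0.03,"yaw": 0},
    {"hand": -0.8,"x": 0,"y": 0,"z": -0.04,"yaw": 0},
    {"hand": -0.8,"x": 0,"y": 0,"z": -0.04,"yaw": 0},
    {"hand": -0.8,"x": 0,"y": 0,"z": -0.03,"yaw": 0},
    {"hand": -0.8,"x": 0,"y": 0,"z": -0.005,"yaw": 0},
    {"hand": -0.8,"x": 0,"y": 0,"z": 0,"yaw": 0},
    {"hand": -0.8,"x": 0,"y": 0,"z": 0,"yaw": 0}
  ]
}}

```text
clock: 23.4
eef_pos: [428.3, -163.8, 225.3]
eef_rot: [-3.14, -0.001, 1.661]
wrist_force: [0.4, 0.5, -1.0]
finger_gap: 22.4
finger_force: 15.0
```

Run:
```python
from h import *
s=manip.read_state();print(s["wrist_force"],s["finger_gap"],s["eef_pos"])
print(go(-3,-60.3,205))
for p in pots(camera("top")): print(p, totray(p[0]).round(1))
```

```text
[ 0.39839864  0.53425394 -0.95735219] 22.443423939432325 [ 428.30954463 -163.78933533  225.34479201]
(array([ 48.3, 198.3,  20.3]), 'yaw', np.float64(-0.0005))
(array([599.5, 139.1]), np.float64(3.1), array([260., 215.])) [ -3.5 177.7]
(array([609.5,  21.5]), np.float64(5.0), array([302., 208.])) [-4.1 59.7]
(array([620.9, -97.6]), np.float64(2.6), array([341., 204.])) [ -3.5 -59.9]
(array([ 633.2, -215.5]), np.float64(2.4), array([382., 198.])) [  -1.9 -178.5]
```

Request:
{"api": "arm_command", "payload": {
  "targets": [
    {"hand": -0.8,"x": 0.006,"y": 0.022,"z": 0,"yaw": 0},
    {"hand": -0.8,"x": 0.01,"y": 0.036,"z": 0,"yaw": 0},
    {"hand": -0.8,"x": 0.01,"y": 0.045,"z": 0,"yaw": 0},
    {"hand": -0.8,"x": 0.01,"y": 0.045,"z": 0,"yaw": 0},
    {"hand": -0.8,"x": 0.008,"y": 0.033,"z": 0,"yaw": 0},
    {"hand": -0.8,"x": 0.0043,"y": 0.0173,"z": 0,"yaw": 0},
    {"hand": -0.8,"x": 0,"y": 0,"z": 0,"yaw": 0},
    {"hand": -0.8,"x": 0,"y": 0,"z": 0,"yaw": 0},
    {"hand": -0.8,"x": 0,"y": 0,"z": 0,"yaw": 0}
  ]
}}

```text
clock: 24.35
eef_pos: [621.3, -98.4, 226.2]
eef_rot: [-3.141, -0.0, 1.66]
wrist_force: [0.5, 1.0, -0.6]
finger_gap: 22.6
finger_force: 15.0
```

Run:
```python
from h import *
print(go(-3,-60.2,85))
s=manip.read_state();print(s["eef_pos"])
a=camera("side"); cv2.imwrite("pics/s9.png",cv2.resize(a[100:260,250:390],(600,600*160//140),interpolation=cv2.INTER_CUBIC)[:600,:,::-1])
```

```text
(array([  0.6,   0.2, 141.2]), 'yaw', np.float64(-0.0008))
[621.34626667 -98.4492817  226.23689047]
```

View pics/s9.png

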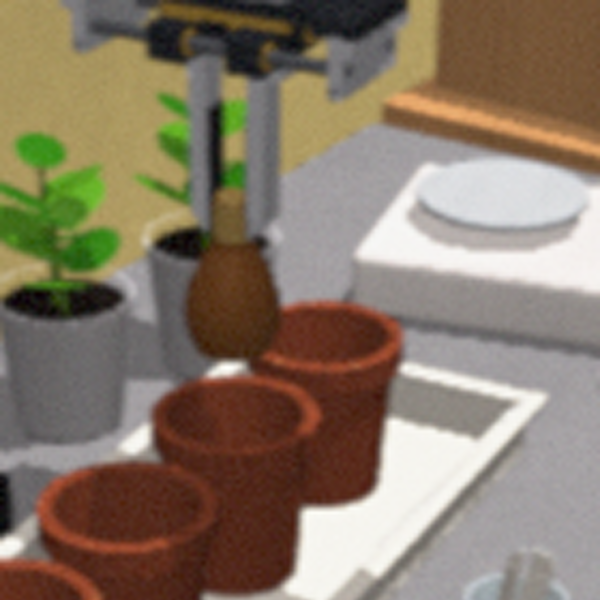

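The bulb hangs upright over its pot: bulb at (235,290), rim centre (237,415). Lower it, slowly at the end.

Request:
{"api": "arm_command", "payload": {
  "targets": [
    {"hand": -0.8,"x": 0.0005,"y": 0,"z": 0.02,"yaw": 0},
    {"hand": -0.8,"x": 0,"y": 0,"z": 0.025,"yaw": 0},
    {"hand": -0.8,"x": 0,"y": 0,"z": 0.025,"yaw": 0},
    {"hand": -0.8,"x": 0,"y": 0,"z": 0.02,"yaw": 0},
    {"hand": -0.8,"x": 0,"y": 0,"z": 0.02,"yaw": 0},
    {"hand": -0.8,"x": 0,"y": 0,"z": 0.015,"yaw": 0},
    {"hand": -0.8,"x": 0,"y": 0,"z": 0.005,"yaw": 0},
    {"hand": -0.8,"x": 0,"y": 0,"z": 0,"yaw": 0},
    {"hand": -0.8,"x": 0,"y": 0,"z": 0,"yaw": 0}
  ]
}}

```text
clock: 25.3
eef_pos: [622.4, -97.8, 97.8]
eef_rot: [3.14, 0.0, 1.661]
wrist_force: [0.7, 0.2, -1.1]
finger_gap: 22.5
finger_force: 15.0
```

Request:
{"api": "arm_command", "payload": {
  "targets": [
    {"hand": -0.8,"x": 0,"y": 0,"z": 0.003,"yaw": 0},
    {"hand": -0.8,"x": 0,"y": 0,"z": 0.003,"yaw": 0},
    {"hand": -0.8,"x": 0,"y": 0,"z": 0.002,"yaw": 0},
    {"hand": -0.8,"x": 0,"y": 0,"z": 0.002,"yaw": 0},
    {"hand": -0.8,"x": 0,"y": 0,"z": 0,"yaw": 0}
  ]
}}

```text
clock: 25.8
eef_pos: [621.9, -97.6, 86.4]
eef_rot: [-3.141, -0.0, 1.661]
wrist_force: [1.1, -0.2, -1.0]
finger_gap: 22.4
finger_force: 15.0
```

Request:
{"api": "arm_command", "payload": {
  "targets": [
    {"hand": -0.8,"x": 0,"y": 0,"z": 0.001,"yaw": 0},
    {"hand": -0.8,"x": 0,"y": 0,"z": 0.001,"yaw": 0},
    {"hand": -0.8,"x": 0,"y": 0,"z": 0.001,"yaw": 0},
    {"hand": -0.8,"x": 0,"y": 0,"z": 0.001,"yaw": 0},
    {"hand": -0.8,"x": 0,"y": 0,"z": 0,"yaw": 0}
  ]
}}

```text
clock: 26.3
eef_pos: [621.9, -97.6, 82.5]
eef_rot: [-3.141, -0.0, 1.661]
wrist_force: [0.7, 0.4, -1.0]
finger_gap: 22.3
finger_force: 15.0
```

Request:
{"api": "arm_command", "payload": {
  "targets": [
    {"hand": -0.8,"x": 0,"y": 0,"z": 0.0005,"yaw": 0},
    {"hand": -0.8,"x": 0,"y": 0,"z": 0.0005,"yaw": 0},
    {"hand": -0.8,"x": 0,"y": 0,"z": 0.0005,"yaw": 0},
    {"hand": -0.8,"x": 0,"y": 0,"z": 0,"yaw": 0}
  ]
}}

```text
clock: 26.7
eef_pos: [622.0, -97.6, 81.3]
eef_rot: [3.141, 0.0, 1.661]
wrist_force: [-0.3, -0.0, -0.5]
finger_gap: 22.2
finger_force: 15.0
```

Request:
{"api": "arm_command", "payload": {
  "targets": [
    {"hand": -0.8,"x": 0,"y": 0,"z": 0.0005,"yaw": 0},
    {"hand": -0.8,"x": 0,"y": 0,"z": 0.0005,"yaw": 0},
    {"hand": -0.8,"x": 0,"y": 0,"z": 0,"yaw": 0}
  ]
}}

```text
clock: 27.0
eef_pos: [622.5, -97.7, 81.1]
eef_rot: [3.14, 0.0, 1.661]
wrist_force: [-0.2, 1.6, 5.5]
finger_gap: 22.4
finger_force: 15.0
```

Contact at 81 mm, as expected. Release gently and rise.

Request:
{"api": "arm_command", "payload": {
  "targets": [
    {"hand": -0.48,"x": 0,"y": 0,"z": 0,"yaw": 0},
    {"hand": -0.42,"x": 0,"y": 0,"z": 0,"yaw": 0},
    {"hand": -0.35,"x": 0,"y": 0,"z": 0,"yaw": 0},
    {"hand": -0.28,"x": 0,"y": 0,"z": 0,"yaw": 0},
    {"hand": -0.28,"x": 0,"y": 0,"z": -0.01,"yaw": 0},
    {"hand": -0.28,"x": 0,"y": 0,"z": -0.025,"yaw": 0},
    {"hand": -0.28,"x": 0,"y": 0,"z": -0.04,"yaw": 0},
    {"hand": -0.28,"x": 0,"y": 0,"z": -0.05,"yaw": 0},
    {"hand": -0.28,"x": 0,"y": 0,"z": -0.03,"yaw": 0},
    {"hand": -0.28,"x": 0,"y": 0,"z": 0,"yaw": 0}
  ]
}}

```text
clock: 28.0
eef_pos: [623.3, -97.9, 241.2]
eef_rot: [3.133, 0.003, 1.661]
wrist_force: [-0.3, 0.6, 0.3]
finger_gap: 33.8
finger_force: 0.0
```

Run:
```python
from h import *
s=manip.read_state();print(s["eef_pos"],s["joints"].round(2))
print(go(-171.2,397.3,225))
```

```text
[623.29558116 -97.8746371  241.18130783] [-0.21  0.46  1.22  0.    1.45 -0.3 ]
(array([ 457.6, -170.2,   16.2]), 'yaw', np.float64(-0.0004))
```

Request:
{"api": "arm_command", "payload": {
  "targets": [
    {"hand": 0,"x": 0.046,"y": -0.017,"z": 0,"yaw": 0},
    {"hand": 0,"x": 0.046,"y": -0.017,"z": 0,"yaw": 0},
    {"hand": 0,"x": 0.046,"y": -0.017,"z": 0,"yaw": 0},
    {"hand": 0,"x": 0.046,"y": -0.017,"z": 0,"yaw": 0},
    {"hand": 0,"x": 0.046,"y": -0.017,"z": 0,"yaw": 0},
    {"hand": 0,"x": 0.046,"y": -0.017,"z": 0,"yaw": 0},
    {"hand": 0,"x": 0.046,"y": -0.017,"z": 0,"yaw": 0},
    {"hand": 0,"x": 0.046,"y": -0.017,"z": 0,"yaw": 0},
    {"hand": 0,"x": 0.046,"y": -0.017,"z": 0,"yaw": 0},
    {"hand": 0,"x": 0.0436,"y": -0.0172,"z": 0,"yaw": 0}
  ]
}}

```text
clock: 29.0
eef_pos: [409.9, 344.4, 234.9]
eef_rot: [-3.141, 0.0, 1.661]
wrist_force: [0.9, 1.1, -0.3]
finger_gap: 47.0
finger_force: 0.0
```

Run:
```python
from h import *
s=manip.read_state();print(s["eef_pos"],s["joints"].round(2))
print(go(-171.2,397.3,120))
im=camera("top")
for p in pots(im): print(p, totray(p[0]).round(1))
b=camera("side")[140:320,190:370]; a=im[170:260,250:400]
cv2.imwrite("pics/t10.png",np.vstack([cv2.resize(a,(450,270)),cv2.resize(b,(450,330))])[:,:,::-1])
```

```text
[409.9056795  344.4015443  234.92930292] [0.63 0.25 1.52 0.   1.38 0.54]
(array([ -2. ,   2.6, 114.9]), 'yaw', np.float64(-0.0003))
(array([599.8, 139.7]), np.float64(2.5), array([260., 214.])) [ -3.1 178.3]
(array([609.5,  21.1]), np.float64(3.1), array([300., 209.])) [-4.2 59.3]
(array([620.8, -97.6]), np.float64(2.6), array([341., 204.])) [ -3.6 -59.9]
(array([ 633.2, -215.1]), np.float64(3.2), array([379., 200.])) [  -1.9 -178.1]
```

View pics/t10.png

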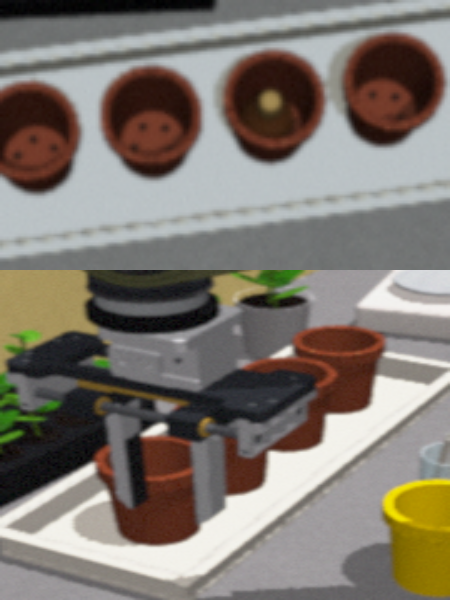

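The bulb stands in the third pot with its neck near the centre, and the row is unchanged. Now bulb A.

Request:
{"api": "arm_command", "payload": {
  "targets": [
    {"hand": 0,"x": -0.002,"y": 0.0026,"z": 0.04,"yaw": 0},
    {"hand": 0,"x": 0,"y": 0,"z": 0.04,"yaw": 0},
    {"hand": 0,"x": 0,"y": 0,"z": 0.03,"yaw": 0},
    {"hand": 0,"x": 0,"y": 0,"z": 0.005,"yaw": 0},
    {"hand": 0,"x": 0,"y": 0,"z": 0,"yaw": 0}
  ]
}}

```text
clock: 29.6
eef_pos: [414.2, 340.6, 120.2]
eef_rot: [-3.141, 0.001, 1.66]
wrist_force: [0.6, 0.3, -0.7]
finger_gap: 47.0
finger_force: 0.0
```

Run:
```python
from h import *
print(go(-171.2,397.3,72))
```

```text
(array([ 2.1, -1.4, 48.2]), 'yaw', np.float64(-0.0008))
```

Request:
{"api": "arm_command", "payload": {
  "targets": [
    {"hand": 0,"x": 0.0015,"y": -0.001,"z": 0.02,"yaw": 0},
    {"hand": 0,"x": 0,"y": 0,"z": 0.018,"yaw": 0},
    {"hand": 0,"x": 0,"y": 0,"z": 0.01,"yaw": 0},
    {"hand": 0,"x": 0,"y": 0,"z": 0,"yaw": 0},
    {"hand": -0.3,"x": 0,"y": 0,"z": 0,"yaw": 0},
    {"hand": -0.4,"x": 0,"y": 0,"z": 0,"yaw": 0},
    {"hand": -0.5,"x": 0,"y": 0,"z": 0,"yaw": 0},
    {"hand": -0.6,"x": 0,"y": 0,"z": 0,"yaw": 0},
    {"hand": -0.8,"x": 0,"y": 0,"z": 0,"yaw": 0},
    {"hand": -0.8,"x": 0,"y": 0,"z": 0,"yaw": 0}
  ],
  "newtons": 15
}}

```text
clock: 30.6
eef_pos: [413.2, 342.7, 72.8]
eef_rot: [3.141, -0.001, 1.661]
wrist_force: [-1.9, -0.9, 5.5]
finger_gap: 22.7
finger_force: 15.0
```

Request:
{"api": "arm_command", "payload": {
  "targets": [
    {"hand": -0.8,"x": 0,"y": 0,"z": -0.01,"yaw": 0},
    {"hand": -0.8,"x": 0,"y": 0,"z": -0.03,"yaw": 0},
    {"hand": -0.8,"x": 0,"y": 0,"z": -0.04,"yaw": 0},
    {"hand": -0.8,"x": 0,"y": 0,"z": -0.04,"yaw": 0},
    {"hand": -0.8,"x": 0,"y": 0,"z": -0.03,"yaw": 0},
    {"hand": -0.8,"x": 0,"y": 0,"z": -0.005,"yaw": 0},
    {"hand": -0.8,"x": 0,"y": 0,"z": 0,"yaw": 0},
    {"hand": -0.8,"x": 0,"y": 0,"z": 0,"yaw": 0}
  ]
}}

```text
clock: 31.4
eef_pos: [412.5, 342.1, 225.7]
eef_rot: [-3.14, 0.001, 1.661]
wrist_force: [0.1, 0.5, -1.1]
finger_gap: 22.4
finger_force: 15.0
```

Run:
```python
from h import *
s=manip.read_state();print(s["wrist_force"],s["finger_gap"],s["eef_pos"])
print(go(-2.3,178.1,225))
```

```text
[ 0.09391195  0.54301941 -1.09831182] 22.37295568855641 [412.54143357 342.14011769 225.70613599]
(array([-218.7,  169.1,    0.7]), 'yaw', np.float64(-0.0004))
```

Request:
{"api": "arm_command", "payload": {
  "targets": [
    {"hand": -0.8,"x": -0.018,"y": 0.014,"z": 0,"yaw": 0},
    {"hand": -0.8,"x": -0.036,"y": 0.028,"z": 0,"yaw": 0},
    {"hand": -0.8,"x": -0.043,"y": 0.033,"z": 0,"yaw": 0},
    {"hand": -0.8,"x": -0.043,"y": 0.033,"z": 0,"yaw": 0},
    {"hand": -0.8,"x": -0.038,"y": 0.03,"z": 0,"yaw": 0},
    {"hand": -0.8,"x": -0.026,"y": 0.02,"z": 0,"yaw": 0},
    {"hand": -0.8,"x": -0.0147,"y": 0.0111,"z": 0,"yaw": 0},
    {"hand": -0.8,"x": 0,"y": 0,"z": 0,"yaw": 0},
    {"hand": -0.8,"x": 0,"y": 0,"z": 0,"yaw": 0},
    {"hand": -0.8,"x": 0,"y": 0,"z": 0,"yaw": 0}
  ]
}}

```text
clock: 32.4
eef_pos: [594.6, 147.4, 227.1]
eef_rot: [-3.141, -0.0, 1.662]
wrist_force: [-0.5, -0.6, -0.7]
finger_gap: 22.2
finger_force: 15.0
```

Run:
```python
from h import *
print(go(-2.3,178.1,85))
for p in pots(camera("top")): print(p, totray(p[0]).round(1))
cv2.imwrite("pics/s11.png",cv2.resize(camera("side")[140:300,180:340],(560,560))[:,:,::-1])
```

```text
(array([ -8.3,   5.3, 142.1]), 'yaw', np.float64(0.0011))
(array([609.7,  20.7]), np.float64(3.1), array([301., 209.])) [-4.  58.9]
(array([620.8, -97.7]), np.float64(2.6), array([341., 203.])) [ -3.6 -60. ]
(array([ 633.5, -215.2]), np.float64(3.2), array([380., 198.])) [  -1.6 -178.2]
```

View pics/s11.png

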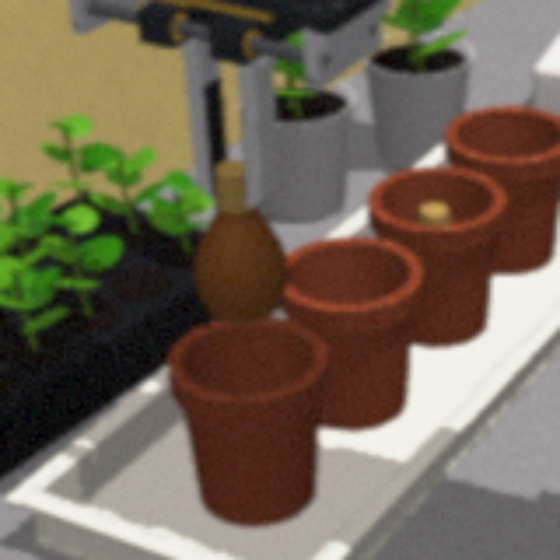

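The bulb hangs parallel to the pot's axis. I correct the 8/5 mm offset, confirm it, then lower.

Request:
{"api": "arm_command", "payload": {
  "targets": [
    {"hand": -0.8,"x": -0.0083,"y": 0.0053,"z": 0,"yaw": 0},
    {"hand": -0.8,"x": 0,"y": 0,"z": 0.02,"yaw": 0},
    {"hand": -0.8,"x": 0,"y": 0,"z": 0.01,"yaw": 0},
    {"hand": -0.8,"x": 0,"y": 0,"z": 0,"yaw": 0},
    {"hand": -0.8,"x": 0,"y": 0,"z": 0,"yaw": 0}
  ]
}}

```text
clock: 33.0
eef_pos: [601.5, 138.3, 197.6]
eef_rot: [3.141, -0.0, 1.661]
wrist_force: [0.3, 0.7, -1.3]
finger_gap: 22.3
finger_force: 15.0
```

Run:
```python
from h import *
print(go(-2.3,178.1,98))
```

```text
(array([ 1.4, -0.8, 99.6]), 'yaw', np.float64(-0.0003))
```

Request:
{"api": "arm_command", "payload": {
  "targets": [
    {"hand": -0.8,"x": 0.0012,"y": -0.0006,"z": 0.015,"yaw": 0},
    {"hand": -0.8,"x": 0,"y": 0,"z": 0.022,"yaw": 0},
    {"hand": -0.8,"x": 0,"y": 0,"z": 0.022,"yaw": 0},
    {"hand": -0.8,"x": 0,"y": 0,"z": 0.02,"yaw": 0},
    {"hand": -0.8,"x": 0,"y": 0,"z": 0.014,"yaw": 0},
    {"hand": -0.8,"x": 0,"y": 0,"z": 0.0065,"yaw": 0},
    {"hand": -0.8,"x": 0,"y": 0,"z": 0,"yaw": 0}
  ]
}}

```text
clock: 33.7
eef_pos: [600.7, 139.4, 97.6]
eef_rot: [-3.141, 0.0, 1.661]
wrist_force: [0.1, 0.4, -1.7]
finger_gap: 22.5
finger_force: 15.0
```

Request:
{"api": "arm_command", "payload": {
  "targets": [
    {"hand": -0.8,"x": 0,"y": 0,"z": 0.003,"yaw": 0},
    {"hand": -0.8,"x": 0,"y": 0,"z": 0.003,"yaw": 0},
    {"hand": -0.8,"x": 0,"y": 0,"z": 0.002,"yaw": 0},
    {"hand": -0.8,"x": 0,"y": 0,"z": 0.002,"yaw": 0},
    {"hand": -0.8,"x": 0,"y": 0,"z": 0.001,"yaw": 0},
    {"hand": -0.8,"x": 0,"y": 0,"z": 0.001,"yaw": 0},
    {"hand": -0.8,"x": 0,"y": 0,"z": 0.001,"yaw": 0},
    {"hand": -0.8,"x": 0,"y": 0,"z": 0,"yaw": 0}
  ]
}}

```text
clock: 34.5
eef_pos: [600.7, 139.4, 84.6]
eef_rot: [-3.141, -0.0, 1.661]
wrist_force: [-0.2, 0.5, -0.8]
finger_gap: 22.2
finger_force: 15.0
```

Request:
{"api": "arm_command", "payload": {
  "targets": [
    {"hand": -0.8,"x": 0,"y": 0,"z": 0.001,"yaw": 0},
    {"hand": -0.8,"x": 0,"y": 0,"z": 0.001,"yaw": 0},
    {"hand": -0.8,"x": 0,"y": 0,"z": 0.0005,"yaw": 0},
    {"hand": -0.8,"x": 0,"y": 0,"z": 0.0005,"yaw": 0},
    {"hand": -0.8,"x": 0,"y": 0,"z": 0,"yaw": 0}
  ]
}}

```text
clock: 35.0
eef_pos: [600.8, 139.4, 81.9]
eef_rot: [3.141, -0.0, 1.661]
wrist_force: [-0.2, 0.2, 1.1]
finger_gap: 22.4
finger_force: 15.0
```

Request:
{"api": "arm_command", "payload": {
  "targets": [
    {"hand": -0.8,"x": 0,"y": 0,"z": 0.0005,"yaw": 0},
    {"hand": -0.8,"x": 0,"y": 0,"z": 0.0005,"yaw": 0},
    {"hand": -0.8,"x": 0,"y": 0,"z": 0,"yaw": 0}
  ]
}}

```text
clock: 35.3
eef_pos: [601.1, 139.5, 81.9]
eef_rot: [3.14, -0.0, 1.661]
wrist_force: [-4.0, -0.8, 9.9]
finger_gap: 22.2
finger_force: 15.0
```

Contact at about 82 mm. Release, rise, and move aside.

Request:
{"api": "arm_command", "payload": {
  "targets": [
    {"hand": -0.48,"x": 0,"y": 0,"z": 0,"yaw": 0},
    {"hand": -0.42,"x": 0,"y": 0,"z": 0,"yaw": 0},
    {"hand": -0.35,"x": 0,"y": 0,"z": 0,"yaw": 0},
    {"hand": -0.28,"x": 0,"y": 0,"z": 0,"yaw": 0},
    {"hand": -0.28,"x": 0,"y": 0,"z": -0.01,"yaw": 0},
    {"hand": -0.28,"x": 0,"y": 0,"z": -0.025,"yaw": 0},
    {"hand": -0.28,"x": 0,"y": 0,"z": -0.04,"yaw": 0},
    {"hand": -0.28,"x": 0,"y": 0,"z": -0.05,"yaw": 0},
    {"hand": -0.28,"x": 0,"y": 0,"z": -0.04,"yaw": 0},
    {"hand": -0.28,"x": 0,"y": 0,"z": 0,"yaw": 0}
  ]
}}

```text
clock: 36.3
eef_pos: [602.2, 139.7, 252.9]
eef_rot: [3.131, -0.001, 1.661]
wrist_force: [0.8, -0.7, 0.3]
finger_gap: 33.9
finger_force: 0.0
```

Request:
{"api": "arm_command", "payload": {
  "targets": [
    {"hand": -0.28,"x": -0.02,"y": -0.04,"z": 0,"yaw": 0},
    {"hand": -0.28,"x": -0.03,"y": -0.045,"z": 0,"yaw": 0},
    {"hand": -0.28,"x": -0.03,"y": -0.045,"z": 0,"yaw": 0},
    {"hand": -0.28,"x": -0.03,"y": -0.035,"z": 0,"yaw": 0},
    {"hand": -0.28,"x": 0,"y": 0,"z": 0,"yaw": 0},
    {"hand": -0.28,"x": 0,"y": 0,"z": 0,"yaw": 0}
  ]
}}

```text
clock: 36.9
eef_pos: [452.6, 19.8, 246.3]
eef_rot: [3.14, 0.0, 1.659]
wrist_force: [-0.2, 1.4, 0.6]
finger_gap: 34.1
finger_force: 0.0
```

Run:
```python
from h import *
im=camera("top")
s=manip.read_state();print(s["clock"],s["eef_pos"])
for p in pots(im): print(p, totray(p[0]).round(1))
cv2.imwrite("pics/t12.png",im[:,:,::-1]); 
b=camera("side"); cv2.imwrite("pics/s12.png",b[:,:,::-1])
a=cv2.resize(im[170:270,200:440],(720,300)); b2=cv2.resize(b[150:400,140:640],(600,300))
b2=np.pad(b2,((0,0),(0,120),(0,0))); cv2.imwrite("pics/c12.png",np.vstack([a,b2])[:,:,::-1])
```

```text
36.95 [453.0650022   20.34045908 246.03083307]
(array([599.1, 140.6]), np.float64(6.5), array([257., 216.])) [ -3.7 179.3]
(array([620.8, -97.6]), np.float64(2.6), array([340., 205.])) [ -3.6 -59.9]
(array([ 633.7, -214.8]), np.float64(2.7), array([380., 199.])) [  -1.4 -177.8]
```

View pics/c12.png

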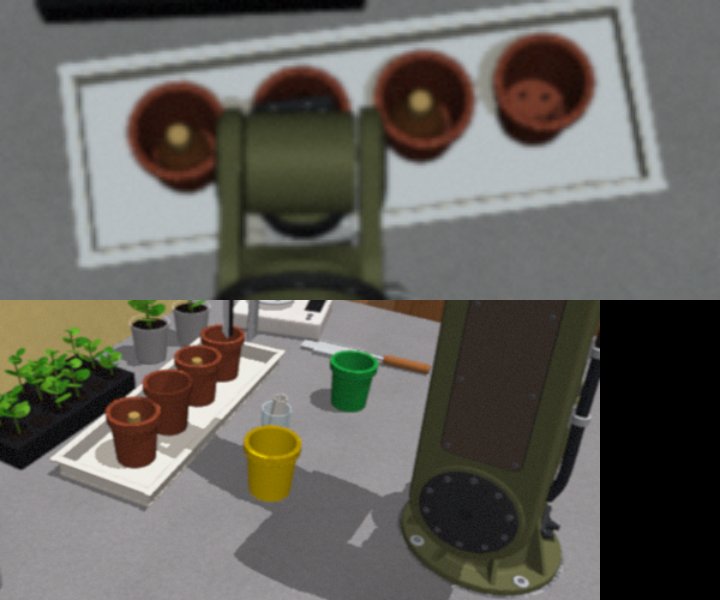

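Bulbs stand in pots 1 and 3 (necks at crop (178,135) and (420,100)). All four pots stand in the row, and no other loose bulb is in sight. Handing in.

```bash
python3 -c "
from cell import manip
print(manip.sign_off())"
```

```text
the job is handed in; nothing more can be done
None
```

I handed the job in: by camera, the four pots stand 12 cm apart (within about 2 mm), 1–4 mm to the robot's side of the tray's middle line, and both loose bulbs I found sit upright at the bottom of their own pots. The sign-off gave no verdict.

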